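# Dock and strap the fixture plates

## Robot

A 6-joint arm with a two-finger parallel gripper is mounted at the origin on a cart in front of the work surface, level with it; the furniture and walls round the work are solid. World frame = base frame: x ahead of the robot, y to its left, z up, the work surface at z = 0. Lengths are in m, angles in rad, forces in N, time in s.
With the tool pointing down it reaches from about 0.3 to 0.85 m from the base axis. Payload 5.4 kg.
Tool frame: the origin (TCP) lies on the centre line of the jaws, within the pads' length; the fingertips stand 14 mm ahead of it and the grasp point (between the pads) lies 5 mm behind it (robot.finger_overhang is the distance from the TCP to the fingertips, in m); z points along the fingers, y is the direction in which the jaws open and shut (so a half turn about z gives the same grasp; the last joint's range is limited). The gripper opens to 85 mm and grips with 20 to 120 N. Pads are 22 mm wide; open, the fingers measure 114 mm over their backs; the gripper's body (76 mm by 85 mm) begins 54 mm behind the grasp point. The pads swing forward as they close: fully open they stand 13 mm farther back than shut.
Start: joints at [1.137, 0.158, 1.597, -0, 1.386, -0.21], TCP at [0.128, 0.561, 0.211] pointing down, gripper open.
Joint ranges: [-2.91, 2.91], [-0.94, 2.29], [0.18, 2.7], [-1.29, 4.43], [0.17, 2.64], [-3, 3]. Speed limits (rad/s): [2.57, 2.57, 3.14, 3.14, 3.14, 3.14].

## Interface

Orientations are given as a unit quaternion [w, x, y, z].
In Python, from cell import robot, imaging gives the robot as it stands. The module is installed in compiled form; this text tells all that it offers.
- The arm moves only by the tool jog_arm, never from a script. Its argument "targets" is a list of rows, each an object of numbers: "tx", "ty", "tz": the shift along the tool's x, y, z in cm; "wx", "wy", "wz": the turn, a rotation vector about the tool's x, y, z in rad; "jaw": the closure, from -1 (fully open) to 1 (shut). A call has 1 to 12 rows; each row is the pose to reach, as a shift and turn from the pose commanded when the call began, along the tool's axes at that moment; what a row does not reach only later rows make up. A row lasts 1/12 s, in which the tool goes at most 41.7 mm and 7.16 degrees, less where a joint would pass 70% of its speed; a pose out of reach is approached as far as the arm can. A call with a gripper value outside its range is refused whole. The fingers move at their own pace and stop on an object; "squeeze" is the grip in N (left out, the last holds). Time passes only in rows, so rows that repeat a pose let the fingers close. It gives the time, the measured TCP pose, the force and the opening at its end, in the units of the state.
- robot.state(): the state, without advancing time (a new reading comes with each control period).
- imaging.grab_frame(name): name is "scene" or "top" or "wrist"; returns (picture, depth): 384x512x3 uint8, red, green, blue; 384x512 float32, m along the optical axis (not along the pixel's ray), 0 where there is no reading.
- imaging.get_calibration(name): a dict with "camera_matrix" (3x3 intrinsics, pixels), "xyz" and "attitude" of the camera in the world; the wrist camera has in their place "tool_from_camera" (4x4, takes a point from camera to tool coordinates, whose origin is the TCP and whose axes are the flange's). Camera axes: x right, y down, z forward; pixel columns grow to the right and rows downward; lengths in m; the calibration is good to about 2 mm. A picture is of the moment at which its call begins: read the wrist's pose just before it. get_calibration takes no time and is no camera call.
- robot.hand_in(): hands the job in, once; it reports no verdict.
Trained networks look in the newest picture that a camera, given by its name, has taken for a name from the list of things; names that differ only in an ending like _2 or _b are one class to them, and where a whole thing is asked for, a point or a joint stands for the part that bears it (a point fixed in the world has none). Each returns a list of dicts, best first, with "confidence" (0 to 1); they miss things now and then, are a little off and sometimes report something else, mostly with a low value. They report only what shows in the picture. A call takes as long as a camera call.
- imaging.silhouettes(camera, query): "mask" (384x512 bool, what is visible of it) and "bbox" ([left, top, width, height] in pixels, round what is visible of it).
The state is a dict: "clock": time; "joints": joint angles; "qd": joint speeds; "tau": joint torques, N m; "ee_pos": TCP position; "ee_rot": TCP orientation; "ft_force": force on the tool from outside, world axes, zero at the start; "torque": the same for the moment, N m; "width": finger opening in m.
Only numpy, scipy, OpenCV 4.12 (cv2) and the standard library are available. Lean on these libraries where they do the work, as an engineer would, in place of code of your own. Each camera call takes 0.05 s, during which the arm holds its last target. There are 200 camera calls.

## Task

Dock every fixture plate lying on the bench in a receiver of its own on the steel dock: swing that receiver's strap up out of the way, set the plate in with its yellow stripe to the front, and push it down past the sprung rollers until they pull it fully home on the three steel balls. Then press the strap down over it until it snaps shut; an unused receiver's strap is to be snapped shut too. Leave the tape measure where it lies.

Things in the scene. Friction and masses are not known exactly. Their poses are not given: they have to be found in the camera images.
- plate_a_grip (a point): Loose plate, 0.22 kg: aluminium slab 84 (its x) x 56 (its y) x 8 mm, rounded long edges, V-grooved feet and stub legs 10 mm high below, black grip rib on top (36 mm along x, 14 mm thick in y, top 62 mm above the feet's underside), yellow stripe on its front (-x) end. Point: in the rib, 48 mm above the feet's underside; z up. Plates are alike and fit every receiver one way round. None if absent.
- plate_b_grip (a point): The same point of another plate like plate_a. None if this plate is absent.
- plate_c_grip (a point): The same point of another plate like plate_a. None if this plate is absent.
- dock: Fixed dark steel base 150 (x) x 290 (y) x 10 mm carrying three receivers in a row along y, 90 mm apart. Front is -x, with a yellow mark before each receiver; strap hinges at +x. Origin: centre of the underside. Each receiver has three 14 mm steel balls, their centres 20 mm above the table: the plate's feet sit on them, with the feet's underside at that height.
- seat_1 (a point): Receiver 1: where a plate's grip point and axes are when it is home (stripe to the front). White sprung rollers along both long sides, tops 46 mm above the table: a plate merely laid in rests on them about 13 mm too high; pushed straight down with 8 to 15 N it snaps past and they pull it onto the balls, which centre it from a few mm off. It comes out upward with 8 to 15 N.
- seat_2 (a point): Receiver 2: the same point and axes as seat_1 has in receiver 1.
- seat_3 (a point): Receiver 3: the same point and axes as seat_1 has in receiver 1.
- strap_1 (a joint): Green hinged strap of receiver 1, rad: 0 shut, 1.85 fully open. Two arms 40 mm apart straddle the rib; a red bar joins them. Stays put above about 1.2; below that it falls onto two leaf-spring detents (about 0.12), where it lies at the start; the red bar pressed with 7 to 15 N snaps past them to 0 and is held. Pulled up with about 8 N it opens.
- strap_2 (a joint): The same for the strap of receiver 2.
- strap_3 (a joint): The same for the strap of receiver 3.
- thumb_1 (a point): Centre of the red bar of strap 1: round, 16 mm diameter, 44 mm long, parallel to the hinge; it moves with the strap.
- hinge_1 (a point): Middle of the hinge axis of strap 1; fixed, axes as the dock's, hinge along y. At joint value q the red bar's centre lies, in these axes, at x = -0.104 cos q + 0.010 sin q, z = 0.104 sin q + 0.010 cos q (m).
- thumb_2 (a point): Centre of the red bar of strap 2: round, 16 mm diameter, 44 mm long, parallel to the hinge; it moves with the strap.
- hinge_2 (a point): Middle of the hinge axis of strap 2; fixed, axes as the dock's, hinge along y. At joint value q the red bar's centre lies, in these axes, at x = -0.104 cos q + 0.010 sin q, z = 0.104 sin q + 0.010 cos q (m).
- thumb_3 (a point): Centre of the red bar of strap 3: round, 16 mm diameter, 44 mm long, parallel to the hinge; it moves with the strap.
- hinge_3 (a point): Middle of the hinge axis of strap 3; fixed, axes as the dock's, hinge along y. At joint value q the red bar's centre lies, in these axes, at x = -0.104 cos q + 0.010 sin q, z = 0.104 sin q + 0.010 cos q (m).
- tape_measure: Yellow and black tape measure, 71 x 86 x 66 mm; bystander. Origin at the centre of its underside.

How it is judged:
By the outcome, as a careful person would: the job done as asked, in the order asked, and still so for the second after the job is handed in, with the robot touching nothing.
Of plate_a, plate_b, plate_c only 2 to 3 are there at a start; the rules pass over those that are not, and their reading is None.
At some moment in a run one of plate_a, plate_b, plate_c may be knocked a few centimetres aside while the robot is not near it.
It also fails if it takes over 210 s, if anything falls off the work surface, if the arm or the gripper's body presses on something with over 40 N, if the wrist force passes 120 N, or if a joint passes its speed limit or range.

## Working session

There is one attempt and no reset: what is moved stays moved. The work goes in short steps, Python scripts to look and compute and a tool call to move; the robot and the scene stay as the last step left them, time stands still between calls to the robot, and variables do not carry over. Pictures are saved under pics/ and viewed, about 12 in all and at most 16, crops included, and the job is handed in when it is done.

Besides the shell and the picture viewer there is one more tool, called after ">>>" as a command line: name --argument value ..., lists and objects as JSON in quotes. jog_arm: Moves the arm, as the interface text tells. Its arguments: {"type":"object","properties":{"targets":{"type":"array","items":{"type":"object","properties":{"tx":{"type":"number"},"ty":{"type":"number"},"tz":{"type":"number"},"wx":{"type":"number"},"wy":{"type":"number"},"wz":{"type":"number"},"jaw":{"type":"number"}}}},"squeeze":{"type":"number"}},"required":["targets"]}

```bash
mkdir -p pics
cat > h.py <<'E'
import numpy as np, cv2
from cell import robot, imaging
from scipy.spatial.transform import Rotation as R
def rot(q): q=np.array(q); return R.from_quat(q[[1,2,3,0]]).as_matrix()
def campose(n):
    c=imaging.get_calibration(n); K=np.array(c["camera_matrix"])
    if n=="wrist":
        s=robot.state(); T=np.eye(4); T[:3,:3]=rot(s["ee_rot"]); T[:3,3]=s["ee_pos"]
        return K,T@np.array(c["tool_from_camera"])
    a=np.array(c["attitude"]); T=np.eye(4); T[:3,:3]=rot(a) if a.size==4 else a; T[:3,3]=c["xyz"]; return K,T
def grab(n):
    K,T=campose(n); im,d=imaging.grab_frame(n)
    v,u=np.mgrid[:384,:512]
    p=np.stack([(u-K[0,2])/K[0,0]*d,(v-K[1,2])/K[1,1]*d,d],-1)@T[:3,:3].T+T[:3,3]
    p[d<=0]=np.nan
    return im,d,p,K,T
def save(im,f): cv2.imwrite("pics/"+f,cv2.cvtColor(im,cv2.COLOR_RGB2BGR))
E
python3 - <<'E'
from h import *
s=robot.state(); print({k:np.round(v,3).tolist() for k,v in s.items()}, robot.finger_overhang)
a=[]
for n in("scene","top"):
    im,d,p,K,T=grab(n); a.append(im); print(n,K.tolist(),np.round(T,3).tolist())
    np.savez(n,im=im,p=p)
    for q in("plate_a_grip","dock","strap_1","tape_measure"):
        for r in imaging.silhouettes(n,q):
            m=r["mask"]; print(q,round(r["confidence"],2),r["bbox"],np.round(np.nanmedian(p[m],0),3))
    save(im,n+".png")
E
```

```text
{'clock': 0.0, 'joints': [1.137, 0.159, 1.598, 0.0, 1.386, -0.21], 'qd': [0.0, -0.001, -0.0, -0.0, -0.001, 0.001], 'tau': [0.0, -39.6, -33.143, -0.0, 0.008, 0.0], 'ee_pos': [0.127, 0.56, 0.21], 'ee_rot': [-0.0, 0.112, 0.994, -0.001], 'ft_force': [0.36, -0.025, 0.193], 'torque': [-0.003, -0.026, 0.019], 'width': 0.085} 0.014
scene [[436.0631278329548, 0.0, 252.89594215482165], [0.0, 436.0631278329548, 193.05302195888586], [0.0, 0.0, 1.0]] [[0.867, -0.235, 0.439, 0.14], [-0.497, -0.364, 0.787, -1.014], [-0.025, -0.901, -0.433, 0.442], [0.0, 0.0, 0.0, 1.0]]
plate_a_grip 0.76 [268.5, 197.8, 49.0, 40.5] [ 0.572 -0.404  0.018]
plate_a_grip 0.64 [249.3, 161.2, 43.9, 16.4] [ 0.63  -0.251  0.054]
dock 0.93 [164.1, 159.4, 141.2, 65.7] [ 0.524 -0.247  0.016]
strap_1 0.94 [208.7, 169.6, 54.8, 20.2] [ 0.545 -0.259  0.056]
strap_1 0.58 [183.1, 178.2, 45.6, 20.1] [ 0.457 -0.265  0.057]
strap_1 0.56 [249.3, 160.8, 45.0, 16.5] [ 0.63  -0.252  0.057]
strap_1 0.53 [165.5, 156.5, 143.4, 69.6] [ 0.525 -0.247  0.016]
tape_measure 0.78 [326.0, 212.6, 34.8, 52.3] [ 0.592 -0.526  0.042]
tape_measure 0.55 [217.9, 170.4, 47.2, 18.8] [ 0.545 -0.258  0.055]
top [[404.12893523908895, 0.0, 250.4851570450112], [0.0, 404.12893523908895, 196.60169972106905], [0.0, 0.0, 1.0]] [[-0.108, -0.965, 0.239, 0.314], [-0.994, 0.106, -0.02, -0.34], [-0.006, -0.24, -0.971, 0.897], [0.0, 0.0, 0.0, 1.0]]
dock 0.7 [143.8, 131.9, 82.7, 136.0] [ 0.537 -0.208  0.012]
strap_1 0.95 [149.0, 134.7, 52.2, 36.8] [ 0.64  -0.225  0.054]
strap_1 0.89 [158.4, 212.5, 56.9, 40.4] [ 0.458 -0.246  0.054]
strap_1 0.61 [151.5, 171.0, 57.1, 40.3] [ 0.548 -0.231  0.054]
tape_measure 0.74 [294.9, 145.1, 38.5, 24.3] [ 0.598 -0.502  0.064]
tape_measure 0.52 [158.8, 211.7, 57.4, 41.0] [ 0.459 -0.24   0.053]
```

View pics/top.png

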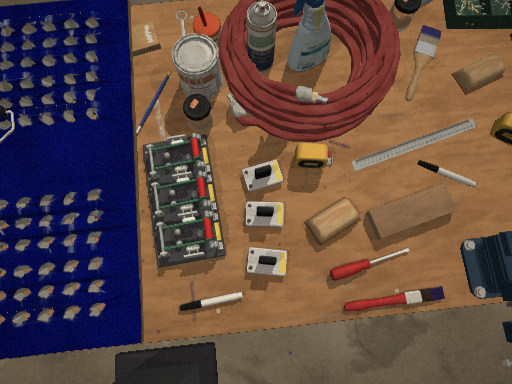

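View pics/scene.png

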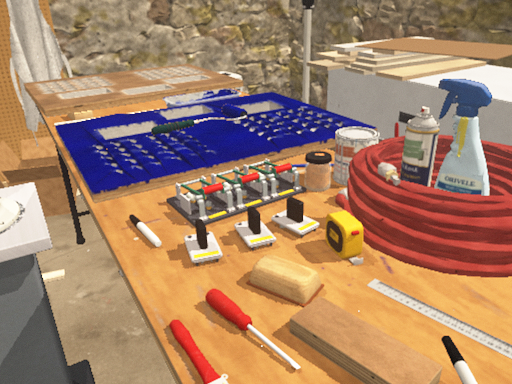

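Three plates lie at top-image pixels (263,176), (265,214) and (267,262), with their stripes on the right (world -y). The dock is at (183,200) with its yellow marks also on the right, and the tape is at (312,155). Next I'll measure rough poses.

```bash
cat >> h.py <<'E'
def yawof(Rm): # yaw of tool y axis in world
    return np.arctan2(Rm[1,1],Rm[0,1])
def go(x,y,z,yaw=None):
    """print jog numbers to reach TCP xyz with tool pointing down and tool-y axis at yaw (mod pi)"""
    s=robot.state(); Rm=rot(s["ee_rot"]); p=np.array(s["ee_pos"])
    if yaw is None: yaw=yawof(Rm)
    d=(yaw-yawof(Rm)+np.pi/2)%np.pi-np.pi/2
    yw=yawof(Rm)+d
    ty=np.array([np.cos(yw),np.sin(yw),0]); tz=np.array([0,0,-1.]); Rt=np.stack([np.cross(ty,tz),ty,tz],1)
    w=R.from_matrix(Rm.T@Rt).as_rotvec(); t=Rm.T@(np.array([x,y,z])-p)*100
    print("-> t(cm)",np.round(t,2),"w",np.round(w,3)," rows>=",int(np.ceil(max(np.linalg.norm(t)/4.17,np.linalg.norm(w)/.125))),"j6",round(s["joints"][5],2),"clk",round(s["clock"],1))
E
python3 - <<'E'
from h import *
print(np.round(imaging.get_calibration("wrist")["tool_from_camera"],3).tolist(), imaging.get_calibration("wrist")["camera_matrix"][0])
print("Rm",np.round(rot(robot.state()["ee_rot"]),3).tolist())
for n in("top","scene"):
    f=np.load(n+".npz"); im,p=f["im"].astype(int),f["p"]
    r,g,b=im[...,0],im[...,1],im[...,2]
    red=(r>150)&(g<70)&(b<70)&(p[...,2]>.03)&(p[...,2]<.09)&(abs(p[...,1]+.25)<.1)&(p[...,0]>.38)&(p[...,0]<.72)
    k,l,st,c=cv2.connectedComponentsWithStats(red.astype(np.uint8))
    for i in range(1,k):
        if st[i,4]>15: q=p[l==i]; print(n,"bar",st[i,4],np.round(np.nanmean(q,0),3),"maxz",np.round(np.nanmax(q[:,2]),3))
    dark=(im.max(-1)<70)&(p[...,2]>.045)&(p[...,2]<.075)&(p[...,1]<-.32)&(p[...,1]>-.48)&(p[...,0]>.38)&(p[...,0]<.72)
    k,l,st,c=cv2.connectedComponentsWithStats(dark.astype(np.uint8))
    for i in range(1,k):
        if st[i,4]>10:
            q=p[l==i]; m=q.mean(0); w,V=np.linalg.eigh(np.cov(q[:,:2].T)); print(n,"rib",st[i,4],np.round(m,3),"yaw",np.round(np.degrees(np.arctan2(V[1,1],V[0,1])),1),np.round(np.sqrt(w)*3.46,3))
print("table z", np.round(np.nanmedian(np.load("top.npz")["p"][200:210,330:400,2]),3))
go(.52,.2,.3); go(.5,-.3,.35,0.1)
E
```

```text
[[-0.001, -0.947, -0.322, 0.082], [1.0, -0.001, 0.0, -0.001], [-0.001, -0.322, 0.947, -0.164], [0.0, 0.0, 0.0, 1.0]] [273.59850622   0.         253.1808758 ]
Rm [[-0.975, 0.222, -0.0], [0.222, 0.975, -0.0], [0.0, -0.0, -1.0]]
top bar 95 [ 0.641 -0.25   0.072] maxz 0.075
top bar 106 [ 0.552 -0.256  0.072] maxz 0.076
top bar 111 [ 0.462 -0.263  0.071] maxz 0.075
top rib 18 [ 0.683 -0.428  0.054] yaw 64.2 [0.003 0.031]
top rib 115 [ 0.576 -0.39   0.059] yaw 100.7 [0.013 0.035]
top rib 117 [ 0.488 -0.385  0.06 ] yaw 83.0 [0.013 0.035]
top rib 94 [ 0.386 -0.376  0.062] yaw 85.6 [0.012 0.035]
scene bar 69 [ 0.641 -0.254  0.066] maxz 0.072
scene bar 79 [ 0.551 -0.261  0.066] maxz 0.073
scene bar 98 [ 0.462 -0.267  0.067] maxz 0.072
scene rib 155 [ 0.575 -0.397  0.055] yaw 106.1 [0.012 0.036]
scene rib 143 [ 0.486 -0.393  0.056] yaw 86.2 [0.014 0.037]
scene rib 86 [ 0.384 -0.386  0.058] yaw 84.7 [0.009 0.039]
table z 0.016
-> t(cm) [-46.26 -26.45  -8.94] w [-0. -0. -0.]  rows>= 13 j6 -0.21 clk 0.5
-> t(cm) [-55.41 -75.65 -13.94] w [-0.     0.     1.247]  rows>= 23 j6 -0.21 clk 0.5
```

>>> jog_arm --targets '[{"tx":-46,"ty":-26.5,"tz":-5,"wz":1.25},{"tx":-46,"ty":-26.5,"tz":-5,"wz":1.25},{"tx":-46,"ty":-26.5,"tz":-5,"wz":1.25},{"tx":-46,"ty":-26.5,"tz":-5,"wz":1.25},{"tx":-46,"ty":-26.5,"tz":-5,"wz":1.25},{"tx":-46,"ty":-26.5,"tz":-5,"wz":1.25},{"tx":-46,"ty":-26.5,"tz":-5,"wz":1.25},{"tx":-46,"ty":-26.5,"tz":-5,"wz":1.25},{"tx":-46,"ty":-26.5,"tz":-5,"wz":1.25},{"tx":-46,"ty":-26.5,"tz":-5,"wz":1.25},{"tx":-46,"ty":-26.5,"tz":-5,"wz":1.25},{"tx":-46,"ty":-26.5,"tz":-5,"wz":1.25}]'

```text
invalid input at $.targets[0]: expected keys tx, ty, tz, wx, wy, wz, jaw
```

```bash
python3 -c "
from h import *
go(.53,-.28,.22,.07)"
```

```text
-> t(cm) [-57.89 -73.04  -0.94] w [-0.     0.     1.277]  rows>= 23 j6 -0.21 clk 0.5
```

>>> jog_arm --targets '[{"tx":-46,"ty":-26.5,"tz":-5,"wx":0,"wy":0,"wz":1.27,"jaw":-1},{"tx":-46,"ty":-26.5,"tz":-5,"wx":0,"wy":0,"wz":1.27,"jaw":-1},{"tx":-46,"ty":-26.5,"tz":-5,"wx":0,"wy":0,"wz":1.27,"jaw":-1},{"tx":-46,"ty":-26.5,"tz":-5,"wx":0,"wy":0,"wz":1.27,"jaw":-1},{"tx":-46,"ty":-26.5,"tz":-5,"wx":0,"wy":0,"wz":1.27,"jaw":-1},{"tx":-46,"ty":-26.5,"tz":-5,"wx":0,"wy":0,"wz":1.27,"jaw":-1},{"tx":-46,"ty":-26.5,"tz":-5,"wx":0,"wy":0,"wz":1.27,"jaw":-1},{"tx":-46,"ty":-26.5,"tz":-5,"wx":0,"wy":0,"wz":1.27,"jaw":-1},{"tx":-46,"ty":-26.5,"tz":-5,"wx":0,"wy":0,"wz":1.27,"jaw":-1},{"tx":-46,"ty":-26.5,"tz":-5,"wx":0,"wy":0,"wz":1.27,"jaw":-1},{"tx":-46,"ty":-26.5,"tz":-5,"wx":0,"wy":0,"wz":1.27,"jaw":-1},{"tx":-46,"ty":-26.5,"tz":-5,"wx":0,"wy":0,"wz":1.27,"jaw":-1}]'

```text
clock: 1.5
ee_pos: [0.4943, 0.2209, 0.2579]
ee_rot: [0.0, 0.68, 0.733, 0.0]
ft_force: [-0.2, 0.7, -0.5]
width: 0.085
```

```bash
python3 -c "
from h import *
go(.53,-.28,.22,.07)"
```

```text
-> t(cm) [-50.22  -0.23   3.78] w [ 0.001 -0.     0.006]  rows>= 13 j6 0.12 clk 1.5
```

>>> jog_arm --targets '[{"tx":-49,"ty":-0.2,"tz":3.8,"wx":0,"wy":0,"wz":0,"jaw":-1},{"tx":-49,"ty":-0.2,"tz":3.8,"wx":0,"wy":0,"wz":0,"jaw":-1},{"tx":-49,"ty":-0.2,"tz":3.8,"wx":0,"wy":0,"wz":0,"jaw":-1},{"tx":-49,"ty":-0.2,"tz":3.8,"wx":0,"wy":0,"wz":0,"jaw":-1},{"tx":-49,"ty":-0.2,"tz":3.8,"wx":0,"wy":0,"wz":0,"jaw":-1},{"tx":-49,"ty":-0.2,"tz":3.8,"wx":0,"wy":0,"wz":0,"jaw":-1},{"tx":-49,"ty":-0.2,"tz":3.8,"wx":0,"wy":0,"wz":0,"jaw":-1},{"tx":-49,"ty":-0.2,"tz":3.8,"wx":0,"wy":0,"wz":0,"jaw":-1},{"tx":-49,"ty":-0.2,"tz":3.8,"wx":0,"wy":0,"wz":0,"jaw":-1},{"tx":-49,"ty":-0.2,"tz":3.8,"wx":0,"wy":0,"wz":0,"jaw":-1},{"tx":-49,"ty":-0.2,"tz":3.8,"wx":0,"wy":0,"wz":0,"jaw":-1},{"tx":-49,"ty":-0.2,"tz":3.8,"wx":0,"wy":0,"wz":0,"jaw":-1}]'

```text
clock: 2.5
ee_pos: [0.5283, -0.2692, 0.2192]
ee_rot: [0.0, 0.68, 0.733, -0.0]
ft_force: [1.3, -0.2, -0.5]
width: 0.0855
```

Run:
```python
from h import *
im,d,p,K,T=grab("wrist"); im,d,p,K,T=grab("wrist"); save(im,"w1.png"); np.savez("w1",im=im,p=p)
print(np.round(robot.state()["ee_pos"],4), np.round(T[:3,3],3))
im=im.astype(int); r,g,b=im[...,0],im[...,1],im[...,2]
red=(r>130)&(g<70)&(b<70)&(p[...,2]>.03)&(p[...,2]<.09)
k,l,st,c=cv2.connectedComponentsWithStats(red.astype(np.uint8))
for i in range(1,k):
    if st[i,4]>60: q=p[l==i]; print("bar",c[i].round(),st[i,4],np.round(np.nanmean(q,0),4),"maxz",np.round(np.nanpercentile(q[:,2],95),4))
for x in imaging.silhouettes("wrist","plate_a_grip"):
    m=x["mask"]; q=p[m]; sl=q[(q[:,2]>.014)&(q[:,2]<.022)]; rb=q[(q[:,2]>.055)]
    print("plate",round(x["confidence"],2),x["bbox"],len(sl),len(rb),end=" ")
    if len(sl)>50 and len(rb)>20:
        w,V=np.linalg.eigh(np.cov(rb[:,:2].T)); rr=cv2.minAreaRect(sl[:,:2].astype(np.float32)*1000)
        print("rib",np.round(rb.mean(0),4),"yaw",np.round(np.degrees(np.arctan2(V[1,1],V[0,1])),1),"slab",np.round(rr[0],1),np.round(rr[1],1),round(rr[2],1),end="")
    print()
```

```text
[ 0.5279 -0.2708  0.2186] [ 0.522 -0.192  0.382]
bar [275. 154.] 463 [ 0.552  -0.2551  0.0711] maxz 0.0734
bar [353. 154.] 453 [ 0.6416 -0.2486  0.0712] maxz 0.0735
bar [197. 154.] 455 [ 0.4626 -0.2614  0.0712] maxz 0.0734
bar [434. 237.] 611 [ 0.7729 -0.3539  0.061 ] maxz 0.0639
bar [336. 319.] 86 [ 0.6661 -0.4979  0.0624] maxz 0.0641
plate 0.88 [262.9, 210.1, 39.0, 55.7] 1505 253 rib [ 0.5793 -0.389   0.0616] yaw 101.2 slab [ 579.9 -391.2] [55.8 84.8] 10.8
plate 0.44 [155.3, 42.4, 237.7, 122.9] 301 2687 rib [ 0.552  -0.253   0.0664] yaw -175.9 slab [ 549.3 -206. ] [266.3 141.5] 3.9
```

View pics/w1.png

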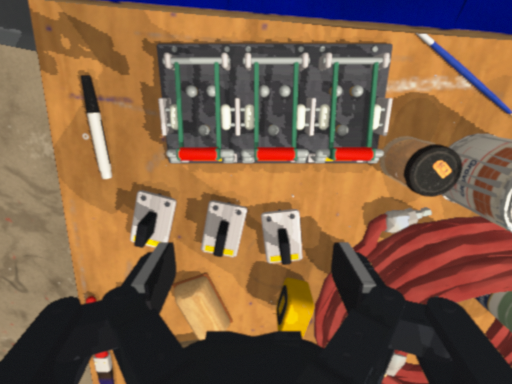

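```bash
cat >> h.py <<'E'
def plates(im,p):
    """slab rect + rib for each loose plate, from height"""
    z=p[...,2]; out=[]
    dk=(z>.05)&(z<.07)&(im.max(-1)<75)
    k,l,st,c=cv2.connectedComponentsWithStats(dk.astype(np.uint8))
    for i in range(1,k):
        if st[i,4]<60: continue
        rb=p[(l==i)&(z>.056)]
        if len(rb)<50: continue
        m=rb.mean(0); rr0=cv2.minAreaRect(rb[:,:2].astype(np.float32)*1000)
        if not(28<max(rr0[1])<48 and min(rr0[1])<24): continue
        near=(abs(z-.018)<.005)&(np.hypot(p[...,0]-m[0],p[...,1]-m[1])<.055)
        k2,l2,st2,_=cv2.connectedComponentsWithStats(cv2.morphologyEx(near.astype(np.uint8),cv2.MORPH_OPEN,np.ones((3,3))))
        if k2<2: continue
        sl=p[l2==1+np.argmax(st2[1:,4])]; rr=cv2.minAreaRect(sl[:,:2].astype(np.float32)*1000)
        a=rr[2]%90; b=rr0[2]%90
        print("plate px",c[i].round(),"rib",m.round(4),np.round(rr0[0],1),np.round(rr0[1],1),"a",round(b,1),"| slab",np.round(rr[0],1),np.round(rr[1],1),"a",round(a,1))
E
python3 - <<'E'
from h import *
f=np.load("w1.npz"); im,p=f["im"],f["p"]; plates(im,p); z=p[...,2]
o=np.array([.552,-.2551]); a=np.radians(94.09); ex=np.array([np.cos(a),np.sin(a)]); ey=np.array([-ex[1],ex[0]])
q=p[...,:2]-o; X=q@ex; Y=q@ey
ind=(abs(Y)<.16)&(X>-.06)&(X<.15)
b=ind&(abs(z-.010)<.004)
rr=cv2.minAreaRect(np.stack([X[b],Y[b]],1).astype(np.float32)*1000); print("base rect (X,Y rel middle bar, mm)",np.round(rr[0],1),np.round(rr[1],1),round(rr[2],1),np.percentile(X[b],[0.5,99.5]),np.percentile(Y[b],[.5,99.5]))
for nm,lo,hi,mn in(("ball?",.018,.03,5),("white>.036",.036,.05,8),("hi",.05,.065,8)):
    m=ind&(z>lo)&(z<hi)
    if nm.startswith("w"): m&=(im.min(-1)>150)
    k,l,st,c=cv2.connectedComponentsWithStats(m.astype(np.uint8))
    for i in range(1,k):
        if st[i,4]>=mn: s=l==i; print(nm,c[i].round(),st[i,4],"X",round(np.mean(X[s])*1000,1),"Y",round(np.mean(Y[s])*1000,1),"z95",round(np.percentile(z[s],95)*1000,1),"ext",np.round(np.ptp(X[s])*1000),np.round(np.ptp(Y[s])*1000))
big=cv2.resize(im[30:170,145:400],None,fx=3,fy=3,interpolation=cv2.INTER_CUBIC); save(big,"w1c.png")
E
```

```text
plate px [142. 233.] rib [ 0.388  -0.3753  0.0615] [ 387.2 -376.6] [33.1 12.6] a 77.9 | slab [ 386.2 -378.2] [84.3 55.9] a 77.9
plate px [220. 242.] rib [ 0.4907 -0.3818  0.0618] [ 490.  -383.8] [34.  11.9] a 81.3 | slab [ 490.8 -385.3] [84.6 56. ] a 81.8
plate px [284. 250.] rib [ 0.5784 -0.3884  0.0618] [ 578.6 -389.9] [11.9 33.8] a 11.1 | slab [ 579.9 -391.2] [55.8 84.8] a 10.8
base rect (X,Y rel middle bar, mm) [43.4 -7.6] [304.5 162.9] 89.7 [-0.0242207   0.12416432] [-0.1446202   0.14209461]
ball? [321.  24.] 394 X 141.0 Y -52.3 z95 29.7 ext 17.0 232.0
ball? [377.  56.] 5 X 107.9 Y -119.9 z95 29.5 ext 1.0 1.0
ball? [321.  63.] 33 X 100.0 Y -55.6 z95 29.1 ext 15.0 4.0
ball? [228.  67.] 9 X 95.3 Y 55.5 z95 29.6 ext 5.0 6.0
ball? [300.  67.] 9 X 95.4 Y -30.3 z95 27.9 ext 6.0 3.0
ball? [372.  66.] 6 X 96.8 Y -119.2 z95 19.7 ext 6.0 1.0
ball? [191.  91.] 107 X 69.3 Y 101.6 z95 27.9 ext 13.0 12.0
ball? [211.  90.] 81 X 69.4 Y 77.2 z95 27.9 ext 13.0 9.0
ball? [264.  91.] 102 X 69.3 Y 12.4 z95 28.2 ext 13.0 13.0
ball? [285.  91.] 104 X 69.3 Y -13.2 z95 27.9 ext 13.0 14.0
ball? [339.  90
[... 1693 characters left out ...]
z95 51.9 ext 3.0 17.0
hi [357.  14.] 1399 X 144.3 Y -83.6 z95 51.9 ext 17.0 196.0
hi [256.  90.] 9 X 69.3 Y 21.8 z95 51.0 ext 4.0 3.0
hi [180. 122.] 247 X 34.2 Y 111.4 z95 56.9 ext 63.0 7.0
hi [294. 121.] 230 X 34.7 Y -22.8 z95 57.2 ext 63.0 5.0
hi [222. 135.] 387 X 18.8 Y 62.7 z95 60.2 ext 81.0 21.0
hi [371. 122.] 261 X 33.4 Y -112.3 z95 56.9 ext 61.0 6.0
hi [253. 135.] 387 X 18.6 Y 25.7 z95 60.1 ext 80.0 25.0
hi [329. 135.] 429 X 18.6 Y -63.8 z95 60.5 ext 79.0 21.0
hi [172. 155.] 111 X -4.0 Y 122.8 z95 60.4 ext 16.0 12.0
hi [302. 155.] 123 X -4.0 Y -33.7 z95 60.5 ext 16.0 13.0
hi [378. 155.] 87 X -4.1 Y -125.1 z95 60.5 ext 16.0 11.0
hi [402. 165.] 240 X -17.5 Y -155.8 z95 63.2 ext 39.0 8.0
```

View pics/w1c.png

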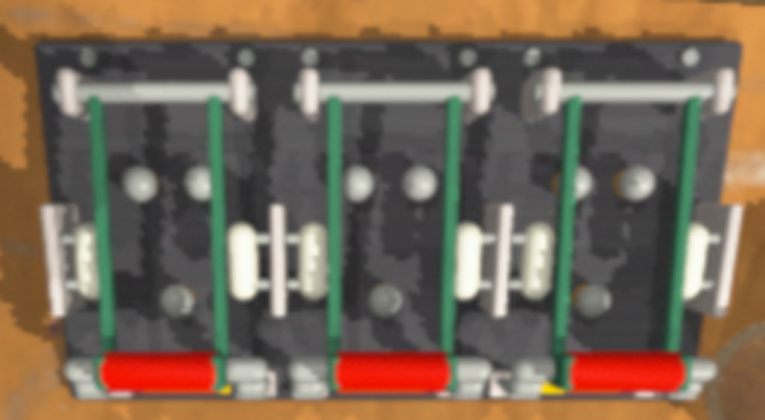

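Run:
```python
from h import *
a=np.load("w1.npz")["im"][180:280,120:310]; b=np.load("scene.npz")["im"][190:270,180:325]
a=cv2.resize(a,(760,400),interpolation=cv2.INTER_CUBIC); 
save(a,"crop2.png")
```

```text
(no output)
```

View pics/crop2.png

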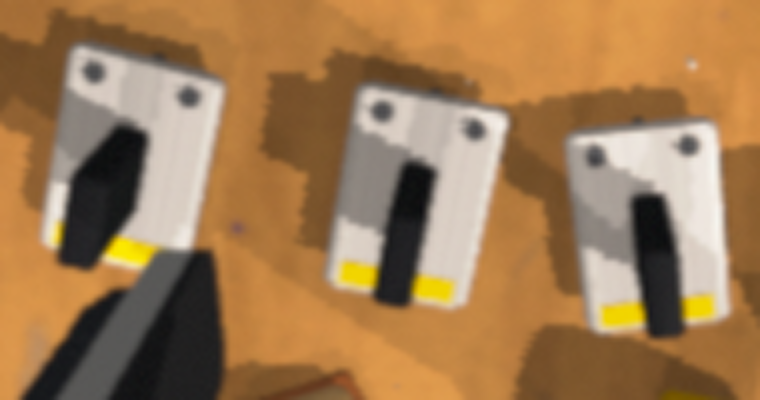

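The crop shows the three plates with their stripes toward the bottom (world -y) and the ribs centred. The slab centres and dock bars are measured, so I'll start opening the straps, far one first.

>>> jog_arm --targets '[{"tx":1.4,"ty":11.5,"tz":8,"wx":0,"wy":0,"wz":1.57,"jaw":-1},{"tx":1.4,"ty":11.5,"tz":8,"wx":0,"wy":0,"wz":1.57,"jaw":-1},{"tx":1.4,"ty":11.5,"tz":8,"wx":0,"wy":0,"wz":1.57,"jaw":-1},{"tx":1.4,"ty":11.5,"tz":8,"wx":0,"wy":0,"wz":1.57,"jaw":-1},{"tx":1.4,"ty":11.5,"tz":8,"wx":0,"wy":0,"wz":1.57,"jaw":-1},{"tx":1.4,"ty":11.5,"tz":8,"wx":0,"wy":0,"wz":1.57,"jaw":-1},{"tx":1.4,"ty":11.5,"tz":8,"wx":0,"wy":0,"wz":1.57,"jaw":-1},{"tx":1.4,"ty":11.5,"tz":8,"wx":0,"wy":0,"wz":1.57,"jaw":-0.4},{"tx":1.4,"ty":11.5,"tz":8,"wx":0,"wy":0,"wz":1.57,"jaw":-0.4},{"tx":1.4,"ty":11.5,"tz":8,"wx":0,"wy":0,"wz":1.57,"jaw":-0.4},{"tx":1.4,"ty":11.5,"tz":8,"wx":0,"wy":0,"wz":1.57,"jaw":-0.4},{"tx":1.4,"ty":11.5,"tz":8,"wx":0,"wy":0,"wz":1.57,"jaw":-0.4}]'

```text
clock: 3.65
ee_pos: [0.6426, -0.2415, 0.1398]
ee_rot: [-0.0, 0.997, 0.072, 0.0]
ft_force: [-0.5, -0.1, -0.2]
width: 0.0598
```

```bash
python3 -c "
from h import *
go(.6416,-.2486,.0605,-1.5)
print(robot.state()['width'])"
```

```text
-> t(cm) [-0.2   0.69  7.93] w [-0.    -0.     0.072]  rows>= 2 j6 0.89 clk 3.6
0.05976400661000148
```

>>> jog_arm --targets '[{"tx":-0.2,"ty":0.7,"tz":2,"wx":0,"wy":0,"wz":0.07,"jaw":-0.4},{"tx":-0.2,"ty":0.7,"tz":4,"wx":0,"wy":0,"wz":0.07,"jaw":-0.4},{"tx":-0.2,"ty":0.7,"tz":6,"wx":0,"wy":0,"wz":0.07,"jaw":-0.4},{"tx":-0.2,"ty":0.7,"tz":7.9,"wx":0,"wy":0,"wz":0.07,"jaw":-0.4},{"tx":-0.2,"ty":0.7,"tz":7.9,"wx":0,"wy":0,"wz":0.07,"jaw":-0.4},{"tx":-0.2,"ty":0.7,"tz":7.9,"wx":0,"wy":0,"wz":0.07,"jaw":1},{"tx":-0.2,"ty":0.7,"tz":7.9,"wx":0,"wy":0,"wz":0.07,"jaw":1},{"tx":-0.2,"ty":0.7,"tz":7.9,"wx":0,"wy":0,"wz":0.07,"jaw":1},{"tx":-0.2,"ty":0.7,"tz":7.9,"wx":0,"wy":0,"wz":0.07,"jaw":1},{"tx":-0.2,"ty":0.7,"tz":7.9,"wx":0,"wy":0,"wz":0.07,"jaw":1},{"tx":-0.2,"ty":0.7,"tz":7.9,"wx":0,"wy":0,"wz":0.07,"jaw":1}]' --squeeze 25

```text
clock: 4.57
ee_pos: [0.6418, -0.2507, 0.0613]
ee_rot: [0.0, 0.999, 0.039, 0.001]
ft_force: [-0.5, -1.0, 0.2]
width: -0.0001
```

```bash
cat >> h.py <<'E'
def bars(im,p):
    im=im.astype(int); r,g,b=im[...,0],im[...,1],im[...,2]
    red=(r>110)&(g<70)&(b<70)&(p[...,2]>.03)&(p[...,2]<.18)&(p[...,1]>-.3)&(p[...,0]<.72)&(p[...,0]>.4)
    k,l,st,c=cv2.connectedComponentsWithStats(red.astype(np.uint8))
    for i in range(1,k):
        if st[i,4]>15: q=p[l==i]; print("bar",c[i].round(),st[i,4],np.round(np.nanmean(q,0),4),"z5/95",np.round(np.nanpercentile(q[:,2],[5,95]),4))
E
python3 - <<'E'
from h import *
a=[]
for n in("top","scene","wrist"):
    im,d,p,K,T=grab(n); print(n); bars(im,p); a.append(im)
a[0]=cv2.resize(a[0][110:290,130:330],(400,360)); a[1]=cv2.resize(a[1][130:250,160:320],(400,300)); a[2]=a[2]
c=np.zeros((560,800,3),np.uint8); c[:300,:400]=a[1]; c[:384,400:800]=cv2.resize(a[2],(400,384)); c[300:,:400]=a[0][:260]
save(c,"t1.png")
E
```

```text
top
bar [196. 153.] 36 [ 0.6283 -0.2506  0.0711] z5/95 [0.0681 0.074 ]
bar [201. 187.] 103 [ 0.5498 -0.2549  0.072 ] z5/95 [0.0693 0.0749]
bar [208. 228.] 125 [ 0.4619 -0.2628  0.0714] z5/95 [0.0684 0.0741]
scene
bar [282. 168.] 75 [ 0.6406 -0.2533  0.0657] z5/95 [0.0599 0.0715]
bar [250. 178.] 108 [ 0.5528 -0.2614  0.0666] z5/95 [0.0606 0.0719]
bar [212. 189.] 109 [ 0.4614 -0.2674  0.0661] z5/95 [0.0596 0.0716]
wrist
bar [249. 217.] 672 [ 0.6538 -0.2484  0.0712] z5/95 [0.0676 0.0734]
bar [253. 329.] 158 [ 0.5715 -0.2572  0.076 ] z5/95 [0.0698 0.1311]
```

View pics/t1.png

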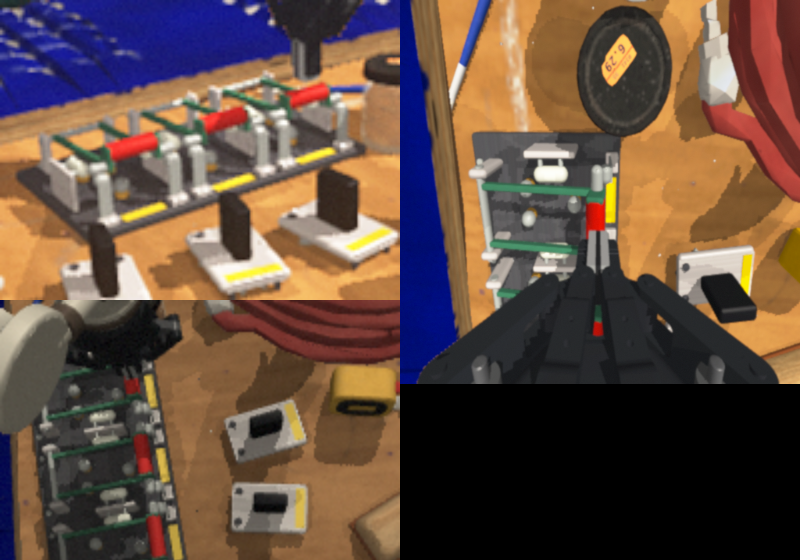

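```bash
python3 -c "
from h import *
s=robot.state();print({k:np.round(s[k],4) for k in('width','ft_force','ee_pos','clock')})
go(.6416,-.2486,.0605,-1.5)"
```

```text
{'width': np.float64(0.0001), 'ft_force': array([ 0.5994,  0.4237, -0.4484]), 'ee_pos': array([ 0.6414, -0.2506,  0.0607]), 'clock': np.float64(4.7167)}
-> t(cm) [ 0.03 -0.2   0.02] w [ 0.    -0.     0.007]  rows>= 1 j6 0.95 clk 4.7
```

Run:
```python
from h import *
im,d,p,K,T=grab("wrist")
c=cv2.resize(im[120:360,190:330],(560,580),interpolation=cv2.INTER_CUBIC); 
im2,_,p2,_,_=grab("scene"); c2=cv2.resize(im2[140:185,255:315],(240,180),interpolation=cv2.INTER_CUBIC)
o=np.zeros((580,800,3),np.uint8); o[:,:560]=c; o[:180,560:]=c2; save(o,"t2.png")
for r in(200,215,230,240,250,260,280,300): print(r,[tuple(np.round(p[r,u]*1000).astype(int)) for u in(240,246,250,254,258,264)])
```

```text
200 [(np.int64(665), np.int64(-242), np.int64(71)), (np.int64(665), np.int64(-246), np.int64(71)), (np.int64(665), np.int64(-248), np.int64(72)), (np.int64(665), np.int64(-250), np.int64(72)), (np.int64(666), np.int64(-253), np.int64(73)), (np.int64(643), np.int64(-261), np.int64(12))]
215 [(np.int64(654), np.int64(-243), np.int64(70)), (np.int64(656), np.int64(-246), np.int64(73)), (np.int64(656), np.int64(-249), np.int64(73)), (np.int64(656), np.int64(-251), np.int64(72)), (np.int64(655), np.int64(-254), np.int64(70)), (np.int64(629), np.int64(-262), np.int64(12))]
230 [(np.int64(644), np.int64(-243), np.int64(70)), (np.int64(652), np.int64(-247), np.int64(86)), (np.int64(653), np.int64(-249), np.int64(86)), (np.int64(652), np.int64(-251), np.int64(85)), (np.int64(653), np.int64(-254), np.int64(87)), (np.int64(653), np.int64(-257), np.int64(85))]
240 [(np.int64(648), np.int64(-244), np.int64(89)), (np.int64(652), np.int64(-247), np.int64(96)), (np.int64(652), np.int64(-249), np.int64(96)), (np.int64(653), np.int64(-251), np.int64(98)), (np.int64(653), np.int64(-253), np.int64(97)),
[... 519 characters left out ...]
), np.int64(116)), (np.int64(653), np.int64(-253), np.int64(116)), (np.int64(653), np.int64(-256), np.int64(115))]
280 [(np.int64(653), np.int64(-246), np.int64(131)), (np.int64(653), np.int64(-248), np.int64(131)), (np.int64(644), np.int64(-250), np.int64(119)), (np.int64(645), np.int64(-252), np.int64(120)), (np.int64(648), np.int64(-253), np.int64(124)), (np.int64(654), np.int64(-255), np.int64(131))]
300 [(np.int64(658), np.int64(-246), np.int64(148)), (np.int64(643), np.int64(-249), np.int64(131)), (np.int64(636), np.int64(-251), np.int64(123)), (np.int64(633), np.int64(-253), np.int64(119)), (np.int64(642), np.int64(-254), np.int64(129)), (np.int64(657), np.int64(-254), np.int64(146))]
```

View pics/t2.png

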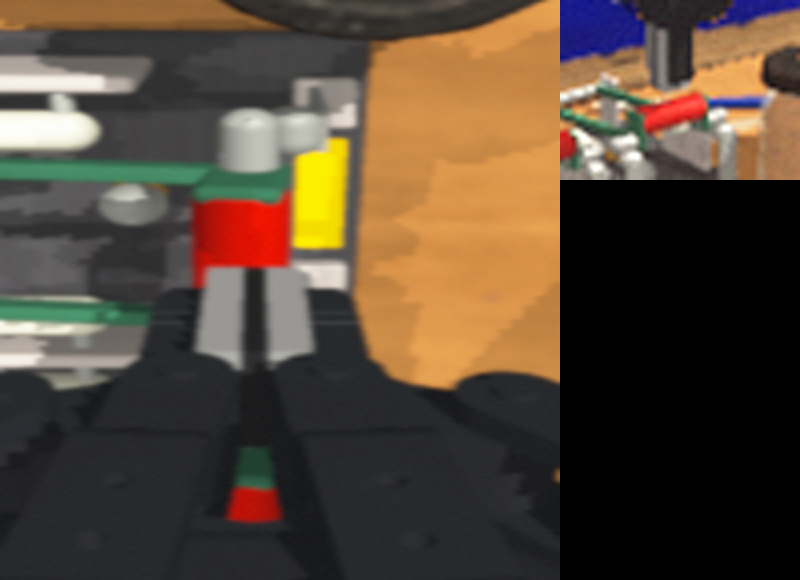

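Run:
```python
from h import *
f=np.load("w1.npz"); p=f["p"]; q=p[235:384,60:460].reshape(-1,3); q=q[q[:,2]>.1]
print("w1 lowest gripper z",np.nanpercentile(q[:,2],[0.1,1,5]), "TCP .2186")
q=q[q[:,2]<.24]; i=np.argsort(q[:,2])[::200]; print(q[i][:15].round(3))
im,d,p,K,T=grab("scene"); m=(im.max(-1)<90)&(p[...,2]>.074)&(p[...,2]<.13)&(abs(p[...,0]-.64)<.03)&(abs(p[...,1]+.25)<.03)
q=p[m]; print("scene finger z",len(q),np.nanpercentile(q[:,2],[1,5,50]))
print(np.round([robot.state()["joints"]],4))
```

```text
w1 lowest gripper z [0.10014925 0.1013127  0.12279209] TCP .2186
[[ 0.756 -0.375  0.1  ]
 [ 0.754 -0.372  0.101]
 [ 0.735 -0.38   0.102]
 [ 0.716 -0.399  0.103]
 [ 0.748 -0.374  0.11 ]
 [ 0.768 -0.362  0.115]
 [ 0.744 -0.379  0.119]
 [ 0.758 -0.372  0.121]
 [ 0.732 -0.391  0.123]
 [ 0.748 -0.379  0.124]
 [ 0.736 -0.389  0.125]
 [ 0.745 -0.384  0.126]
 [ 0.714 -0.503  0.138]]
scene finger z 138 [0.08910371 0.09164686 0.11217885]
[[-0.5474  0.5822  1.3617 -0.      1.1978  0.9457]]
```

The pads closed above the bar: in crop t2 the pad tips, at (255,268), hover about 10 mm over the red bar, even though the TCP reads 0.061. So the real fingertips sit about 22 mm behind the reported TCP. I'll open, go about 33 mm lower and watch force and width.

>>> jog_arm --targets '[{"tx":0,"ty":-0.1,"tz":0,"wx":0,"wy":0,"wz":0,"jaw":-0.4},{"tx":0,"ty":-0.1,"tz":0,"wx":0,"wy":0,"wz":0,"jaw":-0.4},{"tx":0,"ty":-0.1,"tz":0,"wx":0,"wy":0,"wz":0,"jaw":-0.4},{"tx":0,"ty":-0.1,"tz":0,"wx":0,"wy":0,"wz":0,"jaw":-0.4},{"tx":0,"ty":-0.1,"tz":0.8,"wx":0,"wy":0,"wz":0,"jaw":-0.4},{"tx":0,"ty":-0.1,"tz":1.6,"wx":0,"wy":0,"wz":0,"jaw":-0.4}]'

```text
clock: 5.37
ee_pos: [0.6417, -0.2498, 0.0445]
ee_rot: [0.0, 0.999, 0.039, 0.001]
ft_force: [0.4, 0.3, -0.0]
width: 0.0596
```

Run:
```python
from h import *
im,d,p,K,T=grab("wrist"); s=robot.state(); print(np.round(s['ee_pos'],4),s['width'],np.round(s['ft_force'],1))
Ti=np.linalg.inv(T); C=np.array(imaging.get_calibration("wrist")["tool_from_camera"])
q=p.reshape(-1,3); t=(C@Ti@np.c_[q,np.ones(len(q))].T).T[:,:3].reshape(384,512,3)
m=(abs(t[...,0])<.02)&(t[...,2]>-.1)&(t[...,2]<.03)&(abs(t[...,1])<.06)&(im.max(-1)<200)
g=t[m&((im.max(-1)-im.min(-1))<40)]
print("gripper pts tool z hist",np.histogram(g[:,2]*1000,bins=np.arange(-100,35,10)))
save(cv2.resize(im[100:384,130:380],(750,568)),"t3.png")
```

```text
[ 0.6401 -0.2488  0.0416] 0.0597538898644442 [-1.   0.3 -1. ]
gripper pts tool z hist (array([6141, 5497, 3329, 1063, 1003,  844,  600,   48,   14,   53,    0,
        170,   83]), array([-100,  -90,  -80,  -70,  -60,  -50,  -40,  -30,  -20,  -10,    0,
         10,   20,   30]))
```

View pics/t3.png

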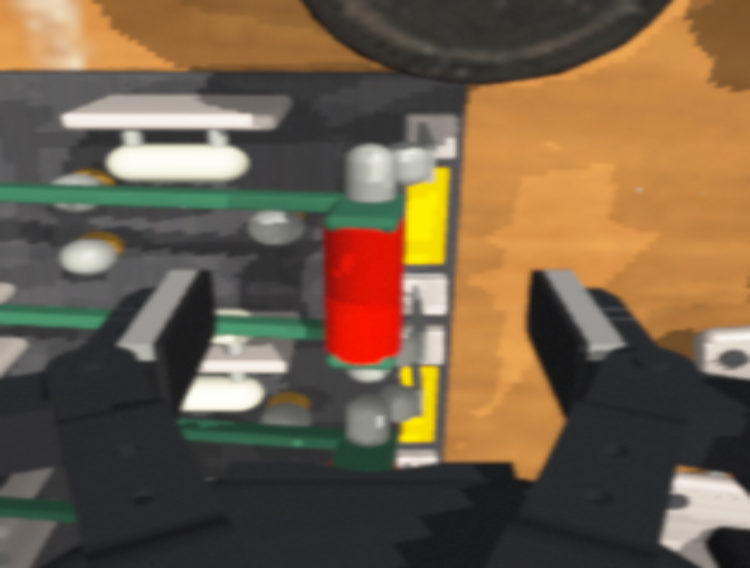

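>>> jog_arm --targets '[{"tx":0,"ty":0,"tz":0.8,"wx":0,"wy":0,"wz":0,"jaw":-0.4},{"tx":0,"ty":0,"tz":1.6,"wx":0,"wy":0,"wz":0,"jaw":-0.4},{"tx":0,"ty":0,"tz":2.2,"wx":0,"wy":0,"wz":0,"jaw":-0.4},{"tx":0,"ty":0,"tz":2.2,"wx":0,"wy":0,"wz":0,"jaw":1},{"tx":0,"ty":0,"tz":2.2,"wx":0,"wy":0,"wz":0,"jaw":1},{"tx":0,"ty":0,"tz":2.2,"wx":0,"wy":0,"wz":0,"jaw":1},{"tx":0,"ty":0,"tz":2.2,"wx":0,"wy":0,"wz":0,"jaw":1},{"tx":0,"ty":0,"tz":2.2,"wx":0,"wy":0,"wz":0,"jaw":1},{"tx":0,"ty":0,"tz":2.2,"wx":0,"wy":0,"wz":0,"jaw":1}]'

```text
clock: 6.17
ee_pos: [0.6415, -0.2483, 0.0229]
ee_rot: [-0.001, 0.999, 0.039, 0.0]
ft_force: [-0.0, 4.8, 1.8]
width: 0.0149
```

>>> jog_arm --targets '[{"tx":0,"ty":-0.45,"tz":-1.5,"wx":0,"wy":0,"wz":0,"jaw":1},{"tx":0,"ty":-1.12,"tz":-2.91,"wx":0,"wy":0,"wz":0,"jaw":1},{"tx":0,"ty":-1.99,"tz":-4.21,"wx":0,"wy":0,"wz":0,"jaw":1},{"tx":0,"ty":-3.05,"tz":-5.37,"wx":0,"wy":0,"wz":0,"jaw":1},{"tx":0,"ty":-4.27,"tz":-6.35,"wx":0,"wy":0,"wz":0,"jaw":1},{"tx":0,"ty":-5.62,"tz":-7.15,"wx":0,"wy":0,"wz":0,"jaw":1},{"tx":0,"ty":-7.07,"tz":-7.73,"wx":0,"wy":0,"wz":0,"jaw":1},{"tx":0,"ty":-8.6,"tz":-8.08,"wx":0,"wy":0,"wz":0,"jaw":1},{"tx":0,"ty":-10.16,"tz":-8.21,"wx":0,"wy":0,"wz":0,"jaw":1},{"tx":0,"ty":-11.72,"tz":-8.1,"wx":0,"wy":0,"wz":0,"jaw":1},{"tx":0,"ty":-12.75,"tz":-7.9,"wx":0,"wy":0,"wz":0,"jaw":1}]'

```text
clock: 7.08
ee_pos: [0.6324, -0.1207, 0.1038]
ee_rot: [0.001, 0.999, 0.039, 0.002]
ft_force: [2.1, -0.4, 4.4]
width: 0.0149
```

Run:
```python
from h import *
im,d,p,K,T=grab("scene"); s=robot.state(); print(np.round(s['ee_pos'],4),s['width'],np.round(s['ft_force'],1)); bars(im,p)
im,d,p,K,T=grab("top"); bars(im,p)
```

```text
[ 0.6322 -0.1186  0.1029] 0.015019412461516633 [ 2.   3.6 10.6]
bar [246. 121.] 19 [ 0.6202 -0.1271  0.1481] z5/95 [0.1416 0.1521]
bar [249. 178.] 90 [ 0.5512 -0.2611  0.0657] z5/95 [0.06   0.0716]
bar [212. 188.] 110 [ 0.4616 -0.2675  0.0662] z5/95 [0.0599 0.0718]
bar [124. 150.] 40 [ 0.6199 -0.1183  0.1503] z5/95 [0.148  0.1525]
bar [201. 186.] 120 [ 0.5513 -0.2563  0.0716] z5/95 [0.0679 0.0746]
bar [208. 228.] 133 [ 0.4618 -0.2626  0.0712] z5/95 [0.0682 0.0738]
```

>>> jog_arm --targets '[{"tx":0,"ty":0,"tz":0,"wx":0,"wy":0,"wz":0,"jaw":-0.4},{"tx":0,"ty":0,"tz":0,"wx":0,"wy":0,"wz":0,"jaw":-0.4},{"tx":0,"ty":0,"tz":0,"wx":0,"wy":0,"wz":0,"jaw":-0.4},{"tx":0,"ty":0,"tz":0,"wx":0,"wy":0,"wz":0,"jaw":-0.4},{"tx":0,"ty":0,"tz":-3,"wx":0,"wy":0,"wz":0,"jaw":-0.4},{"tx":0,"ty":0,"tz":-6,"wx":0,"wy":0,"wz":0,"jaw":-0.4},{"tx":-2,"ty":3,"tz":-6,"wx":0,"wy":0,"wz":0,"jaw":-0.4},{"tx":-4.3,"ty":6.2,"tz":-6,"wx":0,"wy":0,"wz":0,"jaw":-0.4},{"tx":-6.7,"ty":9.6,"tz":-4,"wx":0,"wy":0,"wz":0,"jaw":-0.4},{"tx":-9,"ty":13,"tz":-1,"wx":0,"wy":0,"wz":0,"jaw":-0.4},{"tx":-9,"ty":13,"tz":0.5,"wx":0,"wy":0,"wz":0,"jaw":-0.4},{"tx":-9,"ty":13,"tz":0.5,"wx":0,"wy":0,"wz":0,"jaw":-0.4}]'

```text
clock: 8.18
ee_pos: [0.5468, -0.2595, 0.0908]
ee_rot: [-0.003, 0.999, 0.037, -0.004]
ft_force: [-0.1, 1.1, -0.9]
width: 0.0597
```

Run:
```python
from h import *
im,d,p,K,T=grab("top"); bars(im,p); plates(im,p)
go(.552,-.2548,.021,-1.5)
```

```text
bar [125. 144.] 156 [ 0.632  -0.1209  0.1495] z5/95 [0.1456 0.1528]
bar [202. 189.] 93 [ 0.5464 -0.2567  0.0715] z5/95 [0.0681 0.0746]
bar [207. 227.] 75 [ 0.4635 -0.2609  0.0724] z5/95 [0.07   0.0748]
plate px [262. 170.] rib [ 0.5776 -0.3901  0.0613] [ 578.1 -390.6] [13.2 34.8] a 9.0 | slab [ 578.9 -390.9] [56.2 84.4] a 10.8
plate px [265. 210.] rib [ 0.4891 -0.3846  0.0618] [ 489.5 -385.2] [34.4 13.6] a 79.5 | slab [ 489.7 -385.1] [82.9 56.3] a 82.5
plate px [267. 259.] rib [ 0.3845 -0.3775  0.0617] [ 385.1 -377.9] [35.2 14.2] a 77.5 | slab [ 385.2 -377.7] [83.9 55.8] a 77.9
-> t(cm) [ 0.38 -0.32  7.22] w [-0.005  0.005  0.004]  rows>= 2 j6 0.86 clk 8.2
```

>>> jog_arm --targets '[{"tx":0.4,"ty":-0.3,"tz":2.5,"wx":0,"wy":0,"wz":0,"jaw":-0.4},{"tx":0.4,"ty":-0.3,"tz":5,"wx":0,"wy":0,"wz":0,"jaw":-0.4},{"tx":0.4,"ty":-0.3,"tz":6.5,"wx":0,"wy":0,"wz":0,"jaw":-0.4},{"tx":0.4,"ty":-0.3,"tz":7.2,"wx":0,"wy":0,"wz":0,"jaw":-0.4},{"tx":0.4,"ty":-0.3,"tz":7.2,"wx":0,"wy":0,"wz":0,"jaw":1},{"tx":0.4,"ty":-0.3,"tz":7.2,"wx":0,"wy":0,"wz":0,"jaw":1},{"tx":0.4,"ty":-0.3,"tz":7.2,"wx":0,"wy":0,"wz":0,"jaw":1},{"tx":0.4,"ty":-0.3,"tz":7.2,"wx":0,"wy":0,"wz":0,"jaw":1},{"tx":0.4,"ty":-0.3,"tz":7.2,"wx":0,"wy":0,"wz":0,"jaw":1},{"tx":0.4,"ty":-0.3,"tz":7.2,"wx":0,"wy":0,"wz":0,"jaw":1}]'

```text
clock: 9.07
ee_pos: [0.5568, -0.2545, 0.0262]
ee_rot: [-0.001, 0.999, 0.039, 0.001]
ft_force: [1.6, 6.1, 3.0]
width: 0.0146
```

>>> jog_arm --targets '[{"tx":0,"ty":-0.45,"tz":-1.5,"wx":0,"wy":0,"wz":0,"jaw":1},{"tx":0,"ty":-1.12,"tz":-2.91,"wx":0,"wy":0,"wz":0,"jaw":1},{"tx":0,"ty":-1.99,"tz":-4.21,"wx":0,"wy":0,"wz":0,"jaw":1},{"tx":0,"ty":-3.05,"tz":-5.37,"wx":0,"wy":0,"wz":0,"jaw":1},{"tx":0,"ty":-4.27,"tz":-6.35,"wx":0,"wy":0,"wz":0,"jaw":1},{"tx":0,"ty":-5.62,"tz":-7.15,"wx":0,"wy":0,"wz":0,"jaw":1},{"tx":0,"ty":-7.07,"tz":-7.73,"wx":0,"wy":0,"wz":0,"jaw":1},{"tx":0,"ty":-8.6,"tz":-8.08,"wx":0,"wy":0,"wz":0,"jaw":1},{"tx":0,"ty":-10.16,"tz":-8.21,"wx":0,"wy":0,"wz":0,"jaw":1},{"tx":0,"ty":-11.72,"tz":-8.1,"wx":0,"wy":0,"wz":0,"jaw":1},{"tx":0,"ty":-12.75,"tz":-7.9,"wx":0,"wy":0,"wz":0,"jaw":1}]'

```text
clock: 9.98
ee_pos: [0.5479, -0.1284, 0.1065]
ee_rot: [0.002, 0.999, 0.039, 0.003]
ft_force: [2.7, -1.5, 2.6]
width: 0.015
```

>>> jog_arm --targets '[{"tx":0,"ty":0,"tz":0,"wx":0,"wy":0,"wz":0,"jaw":-0.4},{"tx":0,"ty":0,"tz":0,"wx":0,"wy":0,"wz":0,"jaw":-0.4},{"tx":0,"ty":0,"tz":0,"wx":0,"wy":0,"wz":0,"jaw":-0.4},{"tx":0,"ty":0,"tz":0,"wx":0,"wy":0,"wz":0,"jaw":-0.4},{"tx":0,"ty":0,"tz":-3,"wx":0,"wy":0,"wz":0,"jaw":-0.4},{"tx":0,"ty":0,"tz":-6,"wx":0,"wy":0,"wz":0,"jaw":-0.4},{"tx":-2,"ty":3,"tz":-6,"wx":0,"wy":0,"wz":0,"jaw":-0.4},{"tx":-4.3,"ty":6.2,"tz":-6,"wx":0,"wy":0,"wz":0,"jaw":-0.4},{"tx":-6.7,"ty":9.6,"tz":-4,"wx":0,"wy":0,"wz":0,"jaw":-0.4},{"tx":-9.2,"ty":13,"tz":-1,"wx":0,"wy":0,"wz":0,"jaw":-0.4},{"tx":-9.2,"ty":13,"tz":0.5,"wx":0,"wy":0,"wz":0,"jaw":-0.4},{"tx":-9.2,"ty":13,"tz":0.5,"wx":0,"wy":0,"wz":0,"jaw":-0.4}]'

```text
clock: 10.98
ee_pos: [0.4595, -0.2657, 0.0935]
ee_rot: [-0.003, 0.999, 0.036, -0.003]
ft_force: [-1.2, 0.4, -0.8]
width: 0.0598
```

Run:
```python
from h import *
im,d,p,K,T=grab("top"); bars(im,p); plates(im,p)
go(.4626,-.2612,.021,-1.5)
```

```text
bar [125. 144.] 156 [ 0.6316 -0.121   0.1497] z5/95 [0.1459 0.1529]
bar [131. 193.] 64 [ 0.5299 -0.1286  0.1501] z5/95 [0.1467 0.153 ]
bar [209. 234.] 44 [ 0.4474 -0.2637  0.0715] z5/95 [0.0687 0.0743]
plate px [262. 170.] rib [ 0.5778 -0.3902  0.0613] [ 578.6 -390.6] [13.5 35.4] a 10.4 | slab [ 579.2 -390.9] [56.  84.2] a 11.1
plate px [265. 210.] rib [ 0.4893 -0.3844  0.0615] [ 490.1 -385.3] [34.1 13.6] a 82.3 | slab [ 489.9 -385. ] [83.7 55.5] a 81.3
plate px [267. 259.] rib [ 0.3846 -0.3775  0.0619] [ 385.1 -377.9] [35.2 14. ] a 77.8 | slab [ 385.2 -377.8] [83.8 56.1] a 78.2
-> t(cm) [ 0.19 -0.34  7.47] w [-0.005  0.004  0.003]  rows>= 2 j6 0.75 clk 11.0
```

>>> jog_arm --targets '[{"tx":0,"ty":-0.3,"tz":2.5,"wx":0,"wy":0,"wz":0,"jaw":-0.4},{"tx":0,"ty":-0.3,"tz":5,"wx":0,"wy":0,"wz":0,"jaw":-0.4},{"tx":0,"ty":-0.3,"tz":6.5,"wx":0,"wy":0,"wz":0,"jaw":-0.4},{"tx":0,"ty":-0.3,"tz":7.4,"wx":0,"wy":0,"wz":0,"jaw":-0.4},{"tx":0,"ty":-0.3,"tz":7.4,"wx":0,"wy":0,"wz":0,"jaw":1},{"tx":0,"ty":-0.3,"tz":7.4,"wx":0,"wy":0,"wz":0,"jaw":1},{"tx":0,"ty":-0.3,"tz":7.4,"wx":0,"wy":0,"wz":0,"jaw":1},{"tx":0,"ty":-0.3,"tz":7.4,"wx":0,"wy":0,"wz":0,"jaw":1},{"tx":0,"ty":-0.3,"tz":7.4,"wx":0,"wy":0,"wz":0,"jaw":1},{"tx":0,"ty":-0.3,"tz":7.4,"wx":0,"wy":0,"wz":0,"jaw":1}]'

```text
clock: 11.87
ee_pos: [0.4649, -0.2612, 0.0259]
ee_rot: [-0.001, 0.999, 0.039, 0.001]
ft_force: [2.3, 6.8, 2.8]
width: 0.015
```

>>> jog_arm --targets '[{"tx":0,"ty":-0.45,"tz":-1.5,"wx":0,"wy":0,"wz":0,"jaw":1},{"tx":0,"ty":-1.12,"tz":-2.91,"wx":0,"wy":0,"wz":0,"jaw":1},{"tx":0,"ty":-1.99,"tz":-4.21,"wx":0,"wy":0,"wz":0,"jaw":1},{"tx":0,"ty":-3.05,"tz":-5.37,"wx":0,"wy":0,"wz":0,"jaw":1},{"tx":0,"ty":-4.27,"tz":-6.35,"wx":0,"wy":0,"wz":0,"jaw":1},{"tx":0,"ty":-5.62,"tz":-7.15,"wx":0,"wy":0,"wz":0,"jaw":1},{"tx":0,"ty":-7.07,"tz":-7.73,"wx":0,"wy":0,"wz":0,"jaw":1},{"tx":0,"ty":-8.6,"tz":-8.08,"wx":0,"wy":0,"wz":0,"jaw":1},{"tx":0,"ty":-10.16,"tz":-8.21,"wx":0,"wy":0,"wz":0,"jaw":1},{"tx":0,"ty":-11.72,"tz":-8.1,"wx":0,"wy":0,"wz":0,"jaw":1},{"tx":0,"ty":-12.75,"tz":-7.9,"wx":0,"wy":0,"wz":0,"jaw":1}]'

```text
clock: 12.78
ee_pos: [0.4562, -0.1359, 0.1066]
ee_rot: [0.002, 0.999, 0.039, 0.003]
ft_force: [1.8, -3.0, 0.2]
width: 0.0151
```

>>> jog_arm --targets '[{"tx":0,"ty":0,"tz":0,"wx":0,"wy":0,"wz":0,"jaw":-0.4},{"tx":0,"ty":0,"tz":0,"wx":0,"wy":0,"wz":0,"jaw":-0.4},{"tx":0,"ty":0,"tz":0,"wx":0,"wy":0,"wz":0,"jaw":-0.4},{"tx":0,"ty":0,"tz":0,"wx":0,"wy":0,"wz":0,"jaw":-0.4},{"tx":0,"ty":0,"tz":-3,"wx":0,"wy":0,"wz":0,"jaw":-0.4},{"tx":0,"ty":0,"tz":-6,"wx":0,"wy":0,"wz":0,"jaw":-0.4},{"tx":0,"ty":4,"tz":-6,"wx":0,"wy":0,"wz":0,"jaw":-0.4},{"tx":0,"ty":8,"tz":-6,"wx":0,"wy":0,"wz":0,"jaw":-0.4},{"tx":0,"ty":12,"tz":-6,"wx":0,"wy":0,"wz":0,"jaw":-0.4},{"tx":0,"ty":12,"tz":-6,"wx":0,"wy":0,"wz":0,"jaw":-0.4}]'

```text
clock: 13.62
ee_pos: [0.4631, -0.2618, 0.1639]
ee_rot: [0.002, 0.999, 0.036, 0.0]
ft_force: [0.2, -0.2, -0.3]
width: 0.0597
```

Run:
```python
from h import *
im,d,p,K,T=grab("top"); bars(im,p); plates(im,p)
im,d,p,K,T=grab("scene"); bars(im,p); save(cv2.resize(im[90:280,150:330],(720,600)),"s2.png")
go(.488,-.385,.15,np.radians(-8))
```

```text
bar [130. 191.] 102 [ 0.5347 -0.1274  0.15  ] z5/95 [0.1462 0.1526]
bar [135. 231.] 151 [ 0.4554 -0.1347  0.1502] z5/95 [0.1463 0.1532]
plate px [263. 170.] rib [ 0.5776 -0.3902  0.0616] [ 578.1 -390.5] [13.3 35.3] a 11.0 | slab [ 579.2 -390.9] [56.6 84. ] a 11.5
plate px [265. 210.] rib [ 0.4891 -0.3846  0.0615] [ 489.6 -385.1] [34.2 13. ] a 80.0 | slab [ 489.5 -385. ] [83.6 56. ] a 81.6
plate px [267. 259.] rib [ 0.3847 -0.3774  0.0618] [ 385. -378.] [35.2 13.7] a 78.8 | slab [ 385.2 -377.7] [83.8 55.9] a 78.2
bar [251. 122.] 38 [ 0.6351 -0.1285  0.1427] z5/95 [0.1391 0.1461]
bar [183. 136.] 83 [ 0.4549 -0.1411  0.1445] z5/95 [0.139  0.1499]
-> t(cm) [ 1.56 13.02  1.29] w [-1.000e-03 -0.000e+00 -1.356e+00]  rows>= 11 j6 0.76 clk 13.7
```

View pics/s2.png

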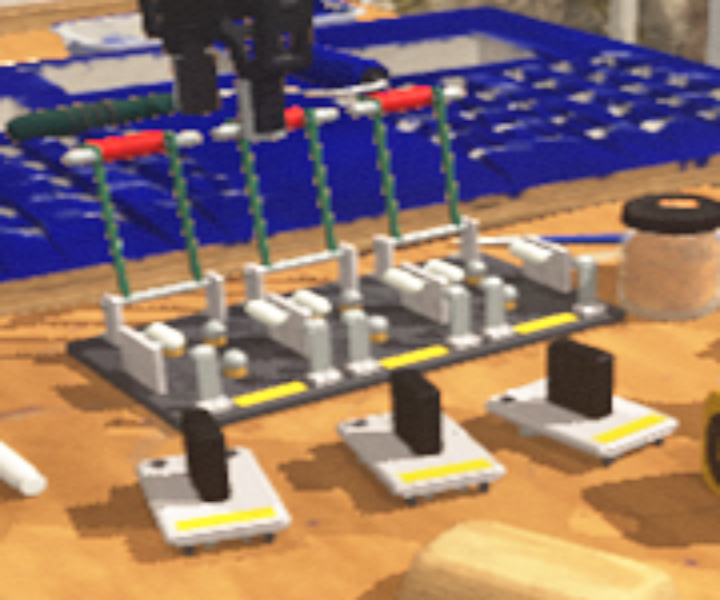

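All three straps stand open (red bars at about (130,145), (290,118) and (400,98) in s2), and the plates haven't moved. Next I'll pick the middle plate, with the camera side toward the front.

>>> jog_arm --targets '[{"tx":1.7,"ty":13,"tz":0,"wx":0,"wy":0,"wz":1.787,"jaw":-0.4},{"tx":1.7,"ty":13,"tz":0,"wx":0,"wy":0,"wz":1.787,"jaw":-0.4},{"tx":1.7,"ty":13,"tz":0,"wx":0,"wy":0,"wz":1.787,"jaw":-0.4},{"tx":1.7,"ty":13,"tz":0,"wx":0,"wy":0,"wz":1.787,"jaw":-0.4},{"tx":1.7,"ty":13,"tz":4,"wx":0,"wy":0,"wz":1.787,"jaw":-0.4},{"tx":1.7,"ty":13,"tz":4,"wx":0,"wy":0,"wz":1.787,"jaw":-0.4},{"tx":1.7,"ty":13,"tz":4,"wx":0,"wy":0,"wz":1.787,"jaw":-0.4},{"tx":1.7,"ty":13,"tz":4,"wx":0,"wy":0,"wz":1.787,"jaw":-0.4},{"tx":1.7,"ty":13,"tz":4,"wx":0,"wy":0,"wz":1.787,"jaw":-0.4},{"tx":1.7,"ty":13,"tz":4,"wx":0,"wy":0,"wz":1.787,"jaw":-0.4},{"tx":1.7,"ty":13,"tz":4,"wx":0,"wy":0,"wz":1.787,"jaw":-0.4},{"tx":1.7,"ty":13,"tz":4,"wx":0,"wy":0,"wz":1.787,"jaw":-0.4}]'

```text
clock: 14.72
ee_pos: [0.4903, -0.3816, 0.1231]
ee_rot: [-0.0, 0.756, -0.655, -0.001]
ft_force: [-0.4, -0.2, 0.2]
width: 0.0598
```

>>> jog_arm --targets '[{"tx":0,"ty":0,"tz":0,"wx":0,"wy":0,"wz":0.29,"jaw":-0.4},{"tx":0,"ty":0,"tz":0,"wx":0,"wy":0,"wz":0.29,"jaw":-0.4},{"tx":0,"ty":0,"tz":0,"wx":0,"wy":0,"wz":0.29,"jaw":-0.4},{"tx":0,"ty":0,"tz":0,"wx":0,"wy":0,"wz":0.29,"jaw":-0.4}]'

```text
clock: 15.05
ee_pos: [0.4903, -0.3817, 0.1232]
ee_rot: [0.0, -0.655, 0.755, 0.001]
ft_force: [-0.5, -0.4, 0.2]
width: 0.0597
```

Run:
```python
from h import *
im,d,p,K,T=grab("wrist"); plates(im,p); save(im,"w2.png")
go(.4895,-.385,.007,np.radians(-188.4))
```

```text
plate px [108.  67.] rib [ 0.5882 -0.5011  0.0581] [ 588.5 -500.2] [36.4  2. ] a 80.3 | slab [ 588.  -505.1] [56.7  2.3] a 80.4
plate px [371. 181.] rib [ 0.3869 -0.3805  0.0616] [ 385.9 -379.2] [35.8 14.2] a 77.5 | slab [ 385.8 -378.8] [84.1 55.7] a 77.9
plate px [253. 189.] rib [ 0.49   -0.3883  0.0621] [ 490.4 -386.8] [34.2 12.3] a 82.1 | slab [ 490.1 -385.8] [84.3 56. ] a 82.0
plate px [155. 196.] rib [ 0.5778 -0.3936  0.0616] [ 578.4 -392.3] [13.4 35.6] a 10.7 | slab [ 579.  -391.9] [55.7 84.1] a 10.8
-> t(cm) [ 0.33  0.03 11.62] w [0.001 0.001 0.007]  rows>= 3 j6 2.42 clk 15.1
```

>>> jog_arm --targets '[{"tx":0.4,"ty":0,"tz":4,"wx":0,"wy":0,"wz":0,"jaw":-0.4},{"tx":0.4,"ty":0,"tz":8,"wx":0,"wy":0,"wz":0,"jaw":-0.4},{"tx":0.4,"ty":0,"tz":10.5,"wx":0,"wy":0,"wz":0,"jaw":-0.4},{"tx":0.4,"ty":0,"tz":11.6,"wx":0,"wy":0,"wz":0,"jaw":-0.4},{"tx":0.4,"ty":0,"tz":11.6,"wx":0,"wy":0,"wz":0,"jaw":1},{"tx":0.4,"ty":0,"tz":11.6,"wx":0,"wy":0,"wz":0,"jaw":1},{"tx":0.4,"ty":0,"tz":11.6,"wx":0,"wy":0,"wz":0,"jaw":1},{"tx":0.4,"ty":0,"tz":11.6,"wx":0,"wy":0,"wz":0,"jaw":1},{"tx":0.4,"ty":0,"tz":11.6,"wx":0,"wy":0,"wz":0,"jaw":1},{"tx":0.4,"ty":0,"tz":11.6,"wx":0,"wy":0,"wz":0,"jaw":1}]' --squeeze 50

```text
clock: 15.93
ee_pos: [0.4909, -0.3886, 0.01]
ee_rot: [-0.0, -0.656, 0.755, -0.002]
ft_force: [-1.1, 0.5, 6.1]
width: 0.0131
```

>>> jog_arm --targets '[{"tx":0,"ty":0,"tz":-3,"wx":0,"wy":0,"wz":0,"jaw":1},{"tx":0,"ty":0,"tz":-7,"wx":0,"wy":0,"wz":0,"jaw":1},{"tx":0,"ty":0,"tz":-10,"wx":0,"wy":0,"wz":-0.05,"jaw":1},{"tx":-3,"ty":-0.6,"tz":-10,"wx":0,"wy":0,"wz":-0.1,"jaw":1},{"tx":-6.5,"ty":-1.3,"tz":-10,"wx":0,"wy":0,"wz":-0.15,"jaw":1},{"tx":-10,"ty":-2,"tz":-10,"wx":0,"wy":0,"wz":-0.21,"jaw":1},{"tx":-13.5,"ty":-2.7,"tz":-10,"wx":0,"wy":0,"wz":-0.21,"jaw":1},{"tx":-16.5,"ty":-3.3,"tz":-10,"wx":0,"wy":0,"wz":-0.21,"jaw":1},{"tx":-18,"ty":-3.5,"tz":-10,"wx":0,"wy":0,"wz":-0.21,"jaw":1},{"tx":-18,"ty":-3.5,"tz":-10,"wx":0,"wy":0,"wz":-0.21,"jaw":1},{"tx":-18,"ty":-3.5,"tz":-10,"wx":0,"wy":0,"wz":-0.21,"jaw":1}]'

```text
clock: 16.85
ee_pos: [0.5496, -0.2136, 0.1074]
ee_rot: [0.0, 0.731, -0.682, 0.0]
ft_force: [0.0, 0.2, -2.1]
width: 0.0134
```

Run:
```python
from h import *
im,d,p,K,T=grab("wrist"); s=robot.state()
print(np.round(s['ee_pos'],4),round(s['width'],4),np.round(s['ft_force'],1),"yaw",np.degrees(yawof(rot(s['ee_rot']))).round(2))
save(im,"w3.png")
# held plate slab: points z between .09 and .13 near TCP, bright
z=p[...,2]
m=(np.hypot(p[...,0]-s['ee_pos'][0],p[...,1]-s['ee_pos'][1])<.06)&(abs(z-(s['ee_pos'][2]+.008))<.006)&(im.max(-1)>90)
q=p[m]; rr=cv2.minAreaRect(q[:,:2].astype(np.float32)*1000); print("held slab pts",len(q),np.median(q[:,2]).round(4),np.round(rr[0],1),np.round(rr[1],1),round(rr[2],1))
go(.5508,-.2152,.055,np.radians(4.09))
```

```text
[ 0.5495 -0.2146  0.1075] 0.0134 [-0.3 -0.1 -3.4] yaw -176.06
held slab pts 5196 0.1157 [ 550.2 -223.4] [56.1 59.8] 3.8
-> t(cm) [ 0.07 -0.13  5.25] w [ 0.    -0.001 -0.003]  rows>= 2 j6 2.5 clk 16.9
```

View pics/w3.png

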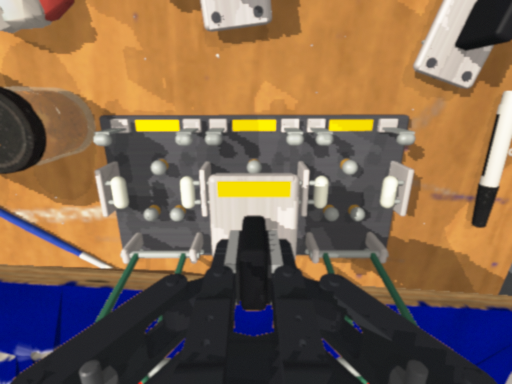

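>>> jog_arm --targets '[{"tx":0.1,"ty":0,"tz":2.5,"wx":0,"wy":0,"wz":0,"jaw":1},{"tx":0.1,"ty":0,"tz":4.5,"wx":0,"wy":0,"wz":0,"jaw":1},{"tx":0.1,"ty":0,"tz":5.5,"wx":0,"wy":0,"wz":0,"jaw":1},{"tx":0.1,"ty":0,"tz":6.2,"wx":0,"wy":0,"wz":0,"jaw":1},{"tx":0.1,"ty":0,"tz":6.2,"wx":0,"wy":0,"wz":0,"jaw":1},{"tx":0.1,"ty":0,"tz":6.2,"wx":0,"wy":0,"wz":0,"jaw":1}]'

```text
clock: 17.4
ee_pos: [0.5501, -0.2158, 0.0462]
ee_rot: [0.0, 0.731, -0.683, 0.0]
ft_force: [0.2, -0.2, -2.3]
width: 0.0131
```

>>> jog_arm --targets '[{"tx":0,"ty":0,"tz":0.3,"wx":0,"wy":0,"wz":0,"jaw":1},{"tx":0,"ty":0,"tz":0.6,"wx":0,"wy":0,"wz":0,"jaw":1},{"tx":0,"ty":0,"tz":0.6,"wx":0,"wy":0,"wz":0,"jaw":1}]'

```text
clock: 17.65
ee_pos: [0.5505, -0.2161, 0.0411]
ee_rot: [0.0, 0.731, -0.682, 0.001]
ft_force: [-2.1, -2.0, 2.7]
width: 0.0135
```

>>> jog_arm --targets '[{"tx":0,"ty":0,"tz":0.2,"wx":0,"wy":0,"wz":0,"jaw":1},{"tx":0,"ty":0,"tz":0.4,"wx":0,"wy":0,"wz":0,"jaw":1},{"tx":0,"ty":0,"tz":0.6,"wx":0,"wy":0,"wz":0,"jaw":1},{"tx":0,"ty":0,"tz":0.6,"wx":0,"wy":0,"wz":0,"jaw":1}]'

```text
clock: 17.98
ee_pos: [0.5497, -0.2147, 0.034]
ee_rot: [-0.0, 0.731, -0.682, -0.0]
ft_force: [-3.2, -0.7, 4.0]
width: 0.0131
```

>>> jog_arm --targets '[{"tx":0,"ty":0,"tz":0.2,"wx":0,"wy":0,"wz":0,"jaw":1},{"tx":0,"ty":0,"tz":0.4,"wx":0,"wy":0,"wz":0,"jaw":1},{"tx":0,"ty":0,"tz":0.5,"wx":0,"wy":0,"wz":0,"jaw":1},{"tx":0,"ty":0,"tz":0.5,"wx":0,"wy":0,"wz":0,"jaw":1}]'

```text
clock: 18.32
ee_pos: [0.5493, -0.2135, 0.0302]
ee_rot: [-0.0, 0.731, -0.682, -0.002]
ft_force: [-8.5, 6.5, 17.0]
width: 0.013
```

>>> jog_arm --targets '[{"tx":0,"ty":0,"tz":-0.2,"wx":0,"wy":0,"wz":0,"jaw":1},{"tx":0,"ty":0,"tz":-0.2,"wx":0,"wy":0,"wz":0,"jaw":-0.3},{"tx":0,"ty":0,"tz":-0.2,"wx":0,"wy":0,"wz":0,"jaw":-0.3},{"tx":0,"ty":0,"tz":-0.2,"wx":0,"wy":0,"wz":0,"jaw":-0.3},{"tx":0,"ty":0,"tz":-0.2,"wx":0,"wy":0,"wz":0,"jaw":-0.3},{"tx":0,"ty":0,"tz":-3,"wx":0,"wy":0,"wz":0,"jaw":-0.3},{"tx":0,"ty":0,"tz":-6,"wx":0,"wy":0,"wz":0,"jaw":-0.3},{"tx":0,"ty":0,"tz":-9,"wx":0,"wy":0,"wz":0,"jaw":-0.3},{"tx":5,"ty":0,"tz":-11,"wx":0,"wy":0,"wz":0,"jaw":-0.3},{"tx":10,"ty":0,"tz":-11,"wx":0,"wy":0,"wz":0,"jaw":-0.3},{"tx":10,"ty":0,"tz":-11,"wx":0,"wy":0,"wz":0,"jaw":-0.3}]'

```text
clock: 19.23
ee_pos: [0.5577, -0.3196, 0.1412]
ee_rot: [0.001, 0.73, -0.683, 0.003]
ft_force: [-0.2, -0.8, -0.0]
width: 0.0553
```

```bash
cat >> h.py <<'E'
o=np.array([.552,-.2551]); _a=np.radians(94.09); ex=np.array([np.cos(_a),np.sin(_a)]); ey=np.array([-ex[1],ex[0]])
def docked(im,p):
    """plates in dock coords rel. middle bar: slab rect, slab top heights by quadrant, rib"""
    z=p[...,2]; q=p[...,:2]-o; X=q@ex; Y=q@ey
    for n,c in((1,-.09),(2,0),(3,.09)):
        m=(X>-.01)&(X<.1)&(abs(Y-c)<.033)&(z>.031)&(z<.06)&(im.min(-1)>40)&~((im[...,1]>im[...,0]*1.3))
        k,l,st,_=cv2.connectedComponentsWithStats(m.astype(np.uint8))
        rb=(X>0)&(X<.1)&(abs(Y-c)<.02)&(z>.075)&(z<.1)&(im.max(-1)<80)
        if k<2 or rb.sum()<30: print("recv",n,"no plate"); continue
        i=1+np.argmax(st[1:,4]); s=l==i; xx,yy,zz=X[s],Y[s]-c,z[s]
        rr=cv2.minAreaRect(np.stack([xx,yy],1).astype(np.float32)*1000)
        A=np.c_[xx-.045,yy,np.ones(len(xx))]; w=np.linalg.lstsq(A,zz,rcond=None)[0]
        print("recv",n,"slab",np.round(rr[0],1),np.round(rr[1],1),round(rr[2],1),"z fit",np.round(w[2]*1000,1),"tilt x,y deg",np.round(np.degrees(w[:2]),2),"rib X,Y,ztop",(X[rb].mean()*1000).round(1),((Y[rb]-c).mean()*1000).round(1),(np.percentile(z[rb],90)*1000).round(1))
E
python3 - <<'E'
from h import *
im,d,p,K,T=grab("wrist"); print("wrist",np.round(robot.state()['ee_pos'],3)); docked(im,p); plates(im,p); save(im,"w4.png")
im,d,p,K,T=grab("top"); docked(im,p)
E
```

```text
wrist [ 0.557 -0.322  0.14 ]
recv 1 no plate
recv 2 slab [51.8  0. ] [66.  96.4] 90.0 z fit 40.0 tilt x,y deg [3.11 0.2 ] rib X,Y,ztop 40.9 -0.6 83.8
recv 3 no plate
plate px [235. 108.] rib [ 0.5791 -0.3925  0.0621] [ 579.1 -391.9] [13.2 34.1] a 11.0 | slab [ 579.5 -391.8] [56.  84.1] a 10.9
plate px [445. 155.] rib [ 0.3861 -0.3638  0.0614] [ 384.2 -363.4] [35.3 14.6] a 75.8 | slab [ 384.1 -363.6] [83.9 56.4] a 76.2
recv 1 no plate
recv 2 no plate
recv 3 no plate
```

View pics/w4.png

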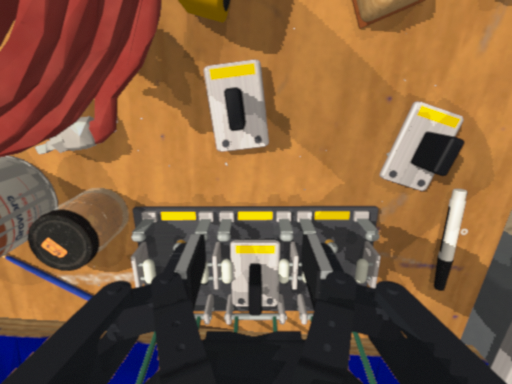

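```bash
python3 - <<'E'
s=open('h.py').read()
s=s.replace('''(abs(Y-c)<.033)&(z>.031)&(z<.06)&(im.min(-1)>40)''','''(abs(Y-c)<.0285)&(z>.030)&(z<.056)&(im.max(-1)>90)''')
open('h.py','w').write(s)
E
python3 - <<'E'
from h import *
im,d,p,K,T=grab("wrist"); docked(im,p); np.savez("w5",im=im,p=p)
z=p[...,2]; q=p[...,:2]-o; X=q@ex; Y=q@ey
for x in range(-6,96,6):
    print(x,[ (round(float(np.median(z[m])*1000),1),int(m.sum())) if (m:=(abs(X-x/1000)<.002)&(abs(Y-y/1000)<.004)&(z>.005)).sum()>3 else None for y in(-22,-14,0,14,22)])
E
```

```text
recv 1 no plate
recv 2 slab [45.8 -0. ] [57.  84.3] 89.6 z fit 39.3 tilt x,y deg [2.35 0.36] rib X,Y,ztop 41.0 -0.6 83.9
recv 3 no plate
-6 [(10.5, 21), (11.1, 18), (10.9, 21), (10.9, 20), (10.8, 21)]
0 [(10.6, 24), (11.1, 17), (10.9, 19), (10.7, 19), (10.7, 22)]
6 [(35.0, 66), (35.2, 62), (35.6, 63), (34.2, 63), (34.6, 60)]
12 [(37.1, 45), (24.7, 46), (38.0, 42), (38.2, 39), (37.1, 46)]
18 [(38.1, 19), (38.3, 20), (38.5, 24), (38.8, 22), (38.7, 18)]
24 [(38.2, 23), (38.3, 18), (38.6, 26), (38.7, 21), (38.5, 23)]
30 [(38.5, 22), (38.8, 24), (81.5, 63), (38.7, 19), (38.8, 21)]
36 [(38.8, 22), (38.7, 20), (82.8, 27), (38.9, 19), (39.0, 23)]
42 [(39.1, 20), (38.9, 21), (83.2, 28), (39.1, 22), (39.5, 21)]
48 [(39.3, 22), (39.4, 26), (83.4, 25), (39.3, 17), (39.1, 23)]
54 [(39.2, 21), (39.6, 19), (83.6, 26), (39.8, 21), (39.6, 20)]
60 [(39.7, 18), (39.7, 19), (83.2, 21), (39.9, 23), (39.5, 19)]
66 [(39.6, 18), (39.6, 21), None, (40.4, 21), (40.3, 21)]
72 [(40.2, 21), (39.9, 23), None, (40.2, 20), (40.3, 20)]
78 [(40.2, 21), (41.0, 22), None, (41.8, 25), (40.7, 22)]
84 [(40.4, 17), (41.0, 17), None, (41.4, 17), (40.8, 17)]
90 [None, None, None, None, None]
```

Run:
```python
from h import *
f=np.load("w5.npz"); im,p=f["im"],f["p"]; z=p[...,2]; q=p[...,:2]-o; X=q@ex; Y=q@ey
m=(X>-.022)&(X<.122)&(abs(Y)<.14)&(abs(z-.011)<.005)
A=np.c_[X[m],Y[m],np.ones(m.sum())]; w=np.linalg.lstsq(A,z[m],rcond=None)[0]; print("base fit",m.sum(),np.round(w*1000,2))
for x in range(-18,120,12):
    print(x,[round(float(np.median(z[k])*1000),1) if (k:=m&(abs(X-x/1000)<.005)&(Y*s>.05)).sum()>3 else None for s in(-1,1)])
m=(abs(z)<.006)&(X>-.2)&(X<-.03)
A=np.c_[X[m],Y[m],np.ones(m.sum())]; print("table",np.round(np.linalg.lstsq(A,z[m],rcond=None)[0]*1000,2))
# balls
for y in(-102,-77,-89,77,102,89):
    for x in(69,21):
        k=(abs(X-x/1000)<.009)&(abs(Y-y/1000)<.008)&(z>.015)&(z<.032)
        if k.sum()>10: print("ball",x,y,k.sum(),np.percentile(z[k],95).round(4))
```

```text
base fit 8866 [-3.08 -0.22 11.08]
-18 [11.7, 11.6]
-6 [10.8, 10.7]
6 [10.8, 10.8]
18 [10.8, 10.8]
30 [10.8, 10.8]
42 [10.7, 10.7]
54 [10.9, 10.8]
66 [10.8, 10.9]
78 [10.9, 10.8]
90 [10.8, 10.8]
102 [10.7, 10.9]
114 [10.9, 10.9]
table [ 0.8  -0.51  0.85]
ball 21 -89 41 0.0269
ball 21 89 66 0.0272
```

```bash
python3 -c "
from h import *
go(.548,-.1992,.09,np.radians(4.09))"
```

```text
-> t(cm) [-11.72   0.08   4.84] w [-0.001 -0.    -0.005]  rows>= 4 j6 2.37 clk 19.4
```

>>> jog_arm --targets '[{"tx":-4,"ty":0,"tz":0,"wx":0,"wy":0,"wz":0,"jaw":1},{"tx":-8,"ty":0,"tz":0,"wx":0,"wy":0,"wz":0,"jaw":1},{"tx":-11.7,"ty":0.1,"tz":2,"wx":0,"wy":0,"wz":0,"jaw":1},{"tx":-11.7,"ty":0.1,"tz":5,"wx":0,"wy":0,"wz":0,"jaw":1},{"tx":-11.7,"ty":0.1,"tz":7.2,"wx":0,"wy":0,"wz":0,"jaw":1},{"tx":-11.7,"ty":0.1,"tz":7.7,"wx":0,"wy":0,"wz":0,"jaw":1},{"tx":-11.7,"ty":0.1,"tz":7.7,"wx":0,"wy":0,"wz":0,"jaw":1},{"tx":-11.7,"ty":0.1,"tz":7.7,"wx":0,"wy":0,"wz":0,"jaw":1}]' --squeeze 30

```text
clock: 20.05
ee_pos: [0.548, -0.1957, 0.0618]
ee_rot: [-0.001, 0.731, -0.682, -0.0]
ft_force: [0.6, 2.2, 4.5]
width: 0.0
```

>>> jog_arm --targets '[{"tx":0,"ty":0,"tz":0.15,"wx":0,"wy":0,"wz":0,"jaw":1},{"tx":0,"ty":0,"tz":0.3,"wx":0,"wy":0,"wz":0,"jaw":1},{"tx":0,"ty":0,"tz":0.3,"wx":0,"wy":0,"wz":0,"jaw":1}]'

```text
clock: 20.3
ee_pos: [0.5494, -0.1962, 0.0616]
ee_rot: [-0.002, 0.731, -0.682, 0.001]
ft_force: [-1.7, 8.8, 17.7]
width: -0.0002
```

>>> jog_arm --targets '[{"tx":-0.2,"ty":0,"tz":0,"wx":0,"wy":0,"wz":0,"jaw":1},{"tx":-0.4,"ty":0,"tz":0,"wx":0,"wy":0,"wz":0,"jaw":1},{"tx":-0.6,"ty":0,"tz":0,"wx":0,"wy":0,"wz":0,"jaw":1},{"tx":-0.6,"ty":0,"tz":0,"wx":0,"wy":0,"wz":0,"jaw":1}]'

```text
clock: 20.63
ee_pos: [0.5489, -0.1933, 0.0611]
ee_rot: [0.0, 0.731, -0.682, 0.003]
ft_force: [-0.9, -3.2, 11.2]
width: 0.0002
```

Run:
```python
from h import *
s=robot.state(); print(np.round(s['ee_pos'],4),np.round(s['ft_force'],1),np.round(s['torque'],2))
for n in("scene","top"):
    im,d,p,K,T=grab(n); z=p[...,2]; q=p[...,:2]-o; X=q@ex; Y=q@ey; print(n)
    for x in range(0,96,8): print(x,[ (round(float(np.median(z[m])*1000),1),int(m.sum())) if (m:=(abs(X-x/1000)<.004)&(abs(Y-y/1000)<.006)&(z>.005)).sum()>1 else None for y in(-20,-12,0,12,20)])
```

```text
[ 0.5489 -0.1933  0.0611] [-0.9 -3.2 11.2] [-0.45  0.27 -0.04]
scene
0 [(9.1, 8), (9.4, 11), (361.2, 22), (377.4, 164), (386.5, 173)]
8 [(28.2, 36), (30.0, 34), (32.7, 29), (36.1, 26), (353.1, 48)]
16 [(20.3, 11), (21.3, 18), (17.0, 35), (24.5, 14), (38.5, 8)]
24 [(237.8, 56), (269.9, 190), (284.9, 343), (273.9, 292), (249.0, 116)]
32 [(279.0, 168), (285.7, 117), (67.1, 120), (266.4, 166), (282.1, 352)]
40 [(176.5, 47), (174.0, 69), (78.8, 29), (161.4, 94), (257.7, 93)]
48 [(170.1, 84), (159.1, 118), (135.9, 215), (139.7, 171), (172.0, 138)]
56 [(133.0, 15), (106.8, 31), (117.6, 51), (105.6, 104), (135.8, 47)]
64 [None, (134.5, 2), (66.4, 10), (102.3, 51), (106.7, 28)]
72 [None, None, (37.4, 5), (135.1, 28), (138.4, 18)]
80 [None, None, (37.6, 3), (38.5, 7), (39.0, 11)]
88 [None, None, (36.8, 4), (37.9, 4), (39.5, 3)]
top
0 [(10.7, 16), (10.7, 18), (408.9, 50), (408.2, 122), (403.9, 113)]
8 [(12.4, 22), (31.4, 25), (41.0, 45), (424.1, 77), (421.8, 114)]
16 [(36.9, 17), (40.1, 34), (413.9, 51), (427.2, 62), (429.5, 84)]
24 [(38.2, 26), (407.5, 50), (256.6, 93), (273.9, 102), (426.2, 69)]
32 [(404.9, 44), (415.3, 54), (420.7, 94), (277.3, 109), (257.4, 184)]
40 [(414.9, 41), (421.1, 45), (424.4, 90), (427.4, 76), (427.2, 91)]
48 [(419.6, 46), (423.5, 47), (265.1, 102), (427.3, 97), (426.2, 102)]
56 [(422.7, 47), (425.6, 48), (427.6, 74), (426.7, 97), (424.7, 98)]
64 [(425.0, 52), (426.9, 52), (427.9, 59), (426.1, 74), (423.3, 90)]
72 [(426.3, 44), (427.6, 51), (427.7, 58), (425.2, 59), (421.6, 70)]
80 [(427.5, 54), (428.0, 54), (426.6, 54), (422.7, 64), (417.9, 74)]
88 [(427.9, 51), (427.5, 56), (425.2, 62), (420.2, 68), (412.1, 85)]
```

>>> jog_arm --targets '[{"tx":0,"ty":0,"tz":-1,"wx":0,"wy":0,"wz":0,"jaw":1},{"tx":0,"ty":0,"tz":-4,"wx":0,"wy":0,"wz":0,"jaw":1},{"tx":3,"ty":0,"tz":-7.5,"wx":0,"wy":0,"wz":0,"jaw":1},{"tx":7,"ty":0,"tz":-8,"wx":0,"wy":0,"wz":0,"jaw":1},{"tx":10,"ty":0,"tz":-8,"wx":0,"wy":0,"wz":0,"jaw":1},{"tx":10,"ty":0,"tz":-8,"wx":0,"wy":0,"wz":0,"jaw":1}]'

```text
clock: 21.23
ee_pos: [0.5543, -0.2973, 0.1402]
ee_rot: [0.001, 0.73, -0.684, 0.002]
ft_force: [-0.3, 0.5, -0.1]
width: 0.0003
```

```bash
cat >> h.py <<'E'
def prof(im,p,c=0):
    z=p[...,2]; q=p[...,:2]-o; X=q@ex; Y=q@ey-c/1000
    b=np.median(z[(X>-.02)&(X<.12)&(abs(z-.011)<.004)]); print("base z",b.round(4))
    for x in(16,24,48,60,72,84): print(x,[ round(float((np.median(z[m])-b+.01)*1000),1) if (m:=(abs(X-x/1000)<.003)&(abs(Y-y/1000)<.004)&(z>.005)).sum()>3 else None for y in(-22,-14,0,14,22)])
    m=(X>-.01)&(X<.1)&(abs(Y)<.0285)&(z>.034)&(z<.046)&(im.max(-1)>90); print("slab X range",np.percentile(X[m],[.3,99.7]).round(4),"Y",np.percentile(Y[m],[1,99]).round(4))
    m=(abs(Y)<.02)&(z>.079)&(z<.092)&(im.max(-1)<80)&(X>0)&(X<.1); print("rib X,Y",np.percentile(X[m],[1,99]).round(4),np.mean(Y[m]).round(4)) if m.sum()>9 else 0
E
python3 - <<'E'
from h import *
f=np.load("w5.npz"); prof(f["im"],f["p"])
im,d,p,K,T=grab("wrist"); print(np.round(robot.state()['ee_pos'],3)); prof(im,p)
E
```

```text
base z 0.0109
16 [37.3, 37.4, 37.5, 37.5, 37.4]
24 [37.3, 37.4, 64.3, 37.8, 37.6]
48 [38.3, 38.6, 82.5, 38.5, 38.3]
60 [38.8, 38.8, 82.4, 39.2, 38.8]
72 [39.2, 39.1, None, 39.3, 39.4]
84 [39.6, 40.1, None, 40.7, 39.8]
slab X range [0.004  0.0998] Y [-0.0276  0.0276]
rib X,Y [0.0265 0.0598] -0.0006
[ 0.554 -0.294  0.139]
base z 0.0108
16 [36.2, 36.6, 10.0, 37.9, 37.9]
24 [35.8, None, None, None, 37.2]
48 [None, None, None, None, None]
60 [None, None, None, None, None]
72 [None, None, None, None, None]
84 [None, None, None, None, None]
slab X range [0.006  0.0268] Y [-0.0282  0.027 ]
```

>>> jog_arm --targets '[{"tx":2,"ty":0,"tz":0,"wx":0,"wy":0,"wz":0,"jaw":-0.4},{"tx":4.5,"ty":0,"tz":0,"wx":0,"wy":0,"wz":0,"jaw":-0.4},{"tx":4.5,"ty":0,"tz":0,"wx":0,"wy":0,"wz":0,"jaw":-0.4},{"tx":4.5,"ty":0,"tz":0,"wx":0,"wy":0,"wz":0,"jaw":-0.4},{"tx":4.5,"ty":0,"tz":0,"wx":0,"wy":0,"wz":0,"jaw":-0.4}]'

```text
clock: 21.7
ee_pos: [0.5569, -0.3349, 0.1378]
ee_rot: [-0.0, 0.731, -0.682, -0.001]
ft_force: [0.2, -0.0, 0.4]
width: 0.0595
```

Run:
```python
from h import *
im,d,p,K,T=grab("wrist"); print(np.round(robot.state()['ee_pos'],3)); prof(im,p); plates(im,p)
```

```text
[ 0.557 -0.335  0.138]
base z 0.0109
16 [35.9, 36.6, 36.6, 38.1, 37.1]
24 [36.5, 37.0, 37.1, 38.2, 38.3]
48 [36.7, 37.1, 81.5, 38.5, 38.6]
60 [36.8, 37.0, 81.7, 38.4, 38.9]
72 [37.2, 37.6, None, 38.9, 39.0]
84 [37.6, 38.4, None, 39.9, 39.6]
slab X range [0.006  0.0997] Y [-0.0279  0.0274]
rib X,Y [0.0297 0.0628] -0.0029
plate px [233. 125.] rib [ 0.579 -0.393  0.062] [ 579.2 -392.6] [13.3 34.6] a 10.7 | slab [ 579.4 -391.8] [56. 84.] a 10.8
plate px [441. 172.] rib [ 0.386  -0.364   0.0614] [ 384.7 -363.3] [35.4 14.6] a 77.2 | slab [ 384.4 -363.5] [84.6 55.9] a 76.9
```

```bash
python3 -c "
from h import *
go(.5486,-.2072,.032,np.radians(4.09))"
```

```text
-> t(cm) [-12.76  -0.06  10.62] w [ 0.001  0.002 -0.002]  rows>= 4 j6 2.34 clk 21.8
```

>>> jog_arm --targets '[{"tx":-4,"ty":0,"tz":0,"wx":0,"wy":0,"wz":0,"jaw":-0.4},{"tx":-8,"ty":0,"tz":0,"wx":0,"wy":0,"wz":0,"jaw":-0.4},{"tx":-12,"ty":0,"tz":2,"wx":0,"wy":0,"wz":0,"jaw":-0.4},{"tx":-12.8,"ty":-0.1,"tz":5,"wx":0,"wy":0,"wz":0,"jaw":-0.4},{"tx":-12.8,"ty":-0.1,"tz":8.5,"wx":0,"wy":0,"wz":0,"jaw":-0.4},{"tx":-12.8,"ty":-0.1,"tz":10.6,"wx":0,"wy":0,"wz":0,"jaw":-0.4},{"tx":-12.8,"ty":-0.1,"tz":10.6,"wx":0,"wy":0,"wz":0,"jaw":1},{"tx":-12.8,"ty":-0.1,"tz":10.6,"wx":0,"wy":0,"wz":0,"jaw":1},{"tx":-12.8,"ty":-0.1,"tz":10.6,"wx":0,"wy":0,"wz":0,"jaw":1},{"tx":-12.8,"ty":-0.1,"tz":10.6,"wx":0,"wy":0,"wz":0,"jaw":1},{"tx":-12.8,"ty":-0.1,"tz":10.6,"wx":0,"wy":0,"wz":0,"jaw":1}]' --squeeze 50

```text
clock: 22.67
ee_pos: [0.5498, -0.2096, 0.0348]
ee_rot: [0.0, 0.731, -0.682, 0.001]
ft_force: [-4.9, 2.0, 5.9]
width: 0.0129
```

>>> jog_arm --targets '[{"tx":-0.1,"ty":0,"tz":0.2,"wx":0,"wy":0,"wz":0,"jaw":1},{"tx":-0.2,"ty":0,"tz":0.2,"wx":0,"wy":0,"wz":0,"jaw":1},{"tx":-0.2,"ty":0,"tz":0.2,"wx":0,"wy":0,"wz":0,"jaw":1}]'

```text
clock: 22.92
ee_pos: [0.5499, -0.2094, 0.0346]
ee_rot: [0.001, 0.731, -0.682, 0.002]
ft_force: [-9.5, -1.8, 14.2]
width: 0.013
```

>>> jog_arm --targets '[{"tx":0,"ty":0.15,"tz":0,"wx":0,"wy":0,"wz":0,"jaw":1},{"tx":0,"ty":0.3,"tz":0,"wx":0,"wy":0,"wz":0,"jaw":1},{"tx":0,"ty":0.3,"tz":0,"wx":0,"wy":0,"wz":0,"jaw":1}]'

```text
clock: 23.17
ee_pos: [0.5494, -0.2094, 0.0347]
ee_rot: [-0.001, 0.731, -0.683, 0.004]
ft_force: [0.5, -0.7, 7.4]
width: 0.0129
```

>>> jog_arm --targets '[{"tx":-0.2,"ty":0,"tz":0,"wx":0,"wy":0,"wz":0,"jaw":1},{"tx":-0.3,"ty":0,"tz":0,"wx":0,"wy":0,"wz":0,"jaw":1},{"tx":-0.3,"ty":0,"tz":0,"wx":0,"wy":0,"wz":0,"jaw":1}]'

```text
clock: 23.42
ee_pos: [0.5494, -0.2088, 0.0348]
ee_rot: [0.001, 0.731, -0.682, 0.006]
ft_force: [0.2, -8.8, 4.5]
width: 0.0136
```

>>> jog_arm --targets '[{"tx":0.3,"ty":0,"tz":0,"wx":0,"wy":0,"wz":0,"jaw":1},{"tx":0.3,"ty":0,"tz":0.1,"wx":0,"wy":0,"wz":0,"jaw":1},{"tx":0.3,"ty":0,"tz":0.1,"wx":0,"wy":0,"wz":0,"jaw":-0.4},{"tx":0.3,"ty":0,"tz":0.1,"wx":0,"wy":0,"wz":0,"jaw":-0.4},{"tx":0.3,"ty":0,"tz":0.1,"wx":0,"wy":0,"wz":0,"jaw":-0.4},{"tx":0.3,"ty":0,"tz":0.1,"wx":0,"wy":0,"wz":0,"jaw":-0.4},{"tx":0.3,"ty":0,"tz":-4,"wx":0,"wy":0,"wz":0,"jaw":-0.4},{"tx":0.3,"ty":0,"tz":-8,"wx":0,"wy":0,"wz":0,"jaw":-0.4},{"tx":4,"ty":0,"tz":-10.5,"wx":0,"wy":0,"wz":0,"jaw":-0.4},{"tx":8,"ty":0,"tz":-10.5,"wx":0,"wy":0,"wz":0,"jaw":-0.4},{"tx":12.7,"ty":0,"tz":-10.5,"wx":0,"wy":0,"wz":0,"jaw":-0.4},{"tx":12.7,"ty":0,"tz":-10.5,"wx":0,"wy":0,"wz":0,"jaw":-0.4}]'

```text
clock: 24.42
ee_pos: [0.5546, -0.3374, 0.1366]
ee_rot: [0.001, 0.729, -0.684, 0.002]
ft_force: [-0.5, -0.2, -0.2]
width: 0.0598
```

Run:
```python
from h import *
robot.state(); im,d,p,K,T=grab("wrist"); im,d,p,K,T=grab("wrist"); print(np.round(robot.state()['ee_pos'],3)); prof(im,p); np.savez("w6",im=im,p=p)
z=p[...,2]; q=p[...,:2]-o; X=q@ex; Y=q@ey
for y in(-24,-16,-8,8,16,24):
    m=(abs(Y-y/1000)<.003)&(z>.036)&(z<.046)&(X>-.01)&(X<.11)&(im.max(-1)>90); print(y,np.percentile(X[m],[1,98]).round(4))
# reference flat loose plate
m=(np.hypot(p[...,0]-.5794,p[...,1]+.3918)<.04)&(abs(z-.018)<.005); A=np.c_[X[m],Y[m],np.ones(m.sum())]; w=np.linalg.lstsq(A-[A[:,0].mean(),A[:,1].mean(),0],z[m],rcond=None)[0]; print("loose",np.degrees(w[:2]),w[2])
m=(X>.012)&(X<.085)&(abs(Y)<.026)&(abs(Y)>.01)&(z>.033)&(z<.046); A=np.c_[X[m]-.045,Y[m],np.ones(m.sum())]; w=np.linalg.lstsq(A,z[m],rcond=None)[0]; print("docked",np.degrees(w[:2]),w[2])
save(cv2.resize(im[190:340,180:330],(600,600),interpolation=cv2.INTER_CUBIC),"w6c.png")
```

```text
[ 0.554 -0.332  0.135]
base z 0.0109
16 [36.2, 36.8, 36.3, 36.7, 37.0]
24 [36.9, 37.4, 37.2, 37.4, 37.4]
48 [37.2, 37.1, 81.4, 37.6, 37.6]
60 [37.4, 37.4, 81.7, 37.8, 37.5]
72 [37.3, 37.7, None, 37.7, 37.8]
84 [37.9, 38.3, None, 38.9, 38.0]
slab X range [0.0062 0.0995] Y [-0.0277  0.0274]
rib X,Y [0.0305 0.0638] -0.0009
-24 [0.0072 0.0979]
-16 [0.0067 0.0993]
-8 [0.0069 0.0978]
8 [0.0068 0.0992]
16 [0.0071 0.099 ]
24 [0.0078 0.0982]
loose [-0.2082456  -0.22862339] 0.01851692726678865
docked [0.40225119 0.42593997] 0.03843688872997268
```

View pics/w6c.png

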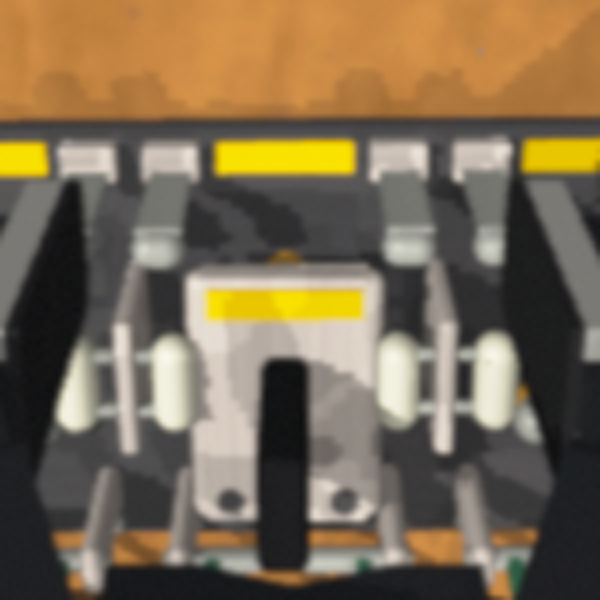

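Crop w6c shows plate 2 level and centred between its rollers, with the stripe at the front (upper side, (285,303)) and the slab top at 38 mm. It is home at dock X≈48.5. Next is the far plate, for receiver 1.

```bash
python3 -c "
from h import *
go(.5792,-.3922,.009,np.radians(10.8))
s=o+ex*.0485-ey*.0907; print('seat1',s.round(4)); s=o+ex*.0485+ey*.0893; print('seat3',s.round(4))"
```

```text
-> t(cm) [ 6.13 -2.1  12.6 ] w [ 0.     0.    -0.123]  rows>= 4 j6 2.35 clk 24.5
seat1 [ 0.639  -0.2003]
seat3 [ 0.4595 -0.2131]
```

>>> jog_arm --targets '[{"tx":3,"ty":-1,"tz":0,"wx":0,"wy":0,"wz":-0.06,"jaw":-0.4},{"tx":6.1,"ty":-2.1,"tz":1,"wx":0,"wy":0,"wz":-0.12,"jaw":-0.4},{"tx":6.1,"ty":-2.1,"tz":4,"wx":0,"wy":0,"wz":-0.12,"jaw":-0.4},{"tx":6.1,"ty":-2.1,"tz":8,"wx":0,"wy":0,"wz":-0.12,"jaw":-0.4},{"tx":6.1,"ty":-2.1,"tz":11,"wx":0,"wy":0,"wz":-0.12,"jaw":-0.4},{"tx":6.1,"ty":-2.1,"tz":12.4,"wx":0,"wy":0,"wz":-0.12,"jaw":-0.4},{"tx":6.1,"ty":-2.1,"tz":12.4,"wx":0,"wy":0,"wz":-0.12,"jaw":1},{"tx":6.1,"ty":-2.1,"tz":12.4,"wx":0,"wy":0,"wz":-0.12,"jaw":1},{"tx":6.1,"ty":-2.1,"tz":12.4,"wx":0,"wy":0,"wz":-0.12,"jaw":1},{"tx":6.1,"ty":-2.1,"tz":12.4,"wx":0,"wy":0,"wz":-0.12,"jaw":1},{"tx":6.1,"ty":-2.1,"tz":12.4,"wx":0,"wy":0,"wz":-0.12,"jaw":1},{"tx":6.1,"ty":-2.1,"tz":12.4,"wx":0,"wy":0,"wz":-0.12,"jaw":1}]'

```text
clock: 25.52
ee_pos: [0.5814, -0.3916, 0.0146]
ee_rot: [0.0, 0.771, -0.637, 0.002]
ft_force: [-0.6, -0.1, 7.4]
width: 0.0129
```

```bash
python3 -c "
from h import *
s=robot.state(); t=np.array(s['ee_pos']); print(t.round(4), round(s['width'],4), np.round(s['ft_force'],1))
d=t[:2]-np.array([.5794,-.3918]); a=np.radians(4.09)-((yawof(rot(s['ee_rot']))+np.pi/2)%np.pi-np.pi/2); print(np.degrees(a))
Rr=np.array([[np.cos(a),-np.sin(a)],[np.sin(a),np.cos(a)]]); g=o+ex*.0485-ey*.0907+ex*(ex@(Rr@d)); print(g.round(4))
go(g[0],g[1],t[2]+.105,np.radians(4.09))"
```

```text
[ 0.5814 -0.3916  0.0146] 0.0129 [-0.6 -0.1  7.4]
-6.729311193877008
[ 0.639  -0.2004]
-> t(cm) [-17.65  -9.28 -10.54] w [-0.003 -0.004  0.117]  rows>= 6 j6 2.19 clk 25.5
```

>>> jog_arm --targets '[{"tx":0,"ty":0,"tz":-4,"wx":0,"wy":0,"wz":0,"jaw":1},{"tx":0,"ty":0,"tz":-8,"wx":0,"wy":0,"wz":0,"jaw":1},{"tx":-1,"ty":-0.5,"tz":-10.5,"wx":0,"wy":0,"wz":0,"jaw":1},{"tx":-4,"ty":-2,"tz":-10.5,"wx":0,"wy":0,"wz":0.05,"jaw":1},{"tx":-7.5,"ty":-4,"tz":-10.5,"wx":0,"wy":0,"wz":0.117,"jaw":1},{"tx":-11,"ty":-6,"tz":-10.5,"wx":0,"wy":0,"wz":0.117,"jaw":1},{"tx":-14.5,"ty":-7.7,"tz":-10.5,"wx":0,"wy":0,"wz":0.117,"jaw":1},{"tx":-17.6,"ty":-9.3,"tz":-10.5,"wx":0,"wy":0,"wz":0.117,"jaw":1},{"tx":-17.6,"ty":-9.3,"tz":-10.5,"wx":0,"wy":0,"wz":0.117,"jaw":1},{"tx":-17.6,"ty":-9.3,"tz":-10.5,"wx":0,"wy":0,"wz":0.117,"jaw":1},{"tx":-17.6,"ty":-9.3,"tz":-10.5,"wx":0,"wy":0,"wz":0.117,"jaw":1}]'

```text
clock: 26.43
ee_pos: [0.6381, -0.2001, 0.1166]
ee_rot: [0.0, 0.732, -0.681, 0.0]
ft_force: [-0.1, 0.9, -2.4]
width: 0.0128
```

```bash
cat >> h.py <<'E'
def held(g):
    """held plate: slab rect (front edge X, mid Y) in dock coords, and correction to dock target X,Y centre g (m)"""
    im,d,p,K,T=grab("wrist"); s=robot.state(); t=np.array(s['ee_pos']); z=p[...,2]
    m=(np.hypot(p[...,0]-t[0],p[...,1]-t[1])<.06)&(abs(z-(t[2]+.004))<.007)&(im.max(-1)>90)&(im.max(-1)-im.min(-1)<120)
    q=p[m][:,:2]-o; X=q@ex; Y=q@ey; f=np.percentile(X,1)
    rr=cv2.minAreaRect(np.stack([X,Y],1).astype(np.float32)*1000)
    print("held n",m.sum(),"z",np.median(z[m]).round(4),"front X",f.round(4),"-> centre",(f+.042).round(4),"midY",np.mean(np.percentile(Y,[2,98])).round(4),np.round(rr[1],1),round(rr[2],1),"TCP",t.round(4),"dock",((t[:2]-o)@ex).round(4),((t[:2]-o)@ey).round(4))
    return im,p
E
python3 - <<'E'
from h import *
im,p=held(0); plates(im,p)
go(.639,-.2004,.05,np.radians(4.09))
E
```

```text
held n 4271 z 0.1201 front X 0.0067 -> centre 0.0487 midY -0.0896 [56.1 61.7] 89.8 TCP [ 0.6379 -0.2009  0.1166] dock 0.048 -0.0896
plate px [351. 193.] rib [ 0.5552 -0.2113  0.0631] [ 555.3 -208.2] [35.1  9.4] a 78.2 | slab [ 507.8 -234.1] [ 1.7 11.4] a 3.6
-> t(cm) [-0.04 -0.11  6.66] w [ 0.    -0.001 -0.001]  rows>= 2 j6 2.59 clk 26.5
```

>>> jog_arm --targets '[{"tx":0,"ty":-0.1,"tz":2.5,"wx":0,"wy":0,"wz":0,"jaw":1},{"tx":0,"ty":-0.1,"tz":5,"wx":0,"wy":0,"wz":0,"jaw":1},{"tx":0,"ty":-0.1,"tz":6.2,"wx":0,"wy":0,"wz":0,"jaw":1},{"tx":0,"ty":-0.1,"tz":6.7,"wx":0,"wy":0,"wz":0,"jaw":1},{"tx":0,"ty":-0.1,"tz":7,"wx":0,"wy":0,"wz":0,"jaw":1},{"tx":0,"ty":-0.1,"tz":7.3,"wx":0,"wy":0,"wz":0,"jaw":1},{"tx":0,"ty":-0.1,"tz":7.6,"wx":0,"wy":0,"wz":0,"jaw":1},{"tx":0,"ty":-0.1,"tz":7.8,"wx":0,"wy":0,"wz":0,"jaw":1}]'

```text
clock: 27.15
ee_pos: [0.6402, -0.2015, 0.0414]
ee_rot: [0.0, 0.732, -0.682, 0.002]
ft_force: [-3.2, -1.3, 1.4]
width: 0.0132
```

>>> jog_arm --targets '[{"tx":0,"ty":0,"tz":0.2,"wx":0,"wy":0,"wz":0,"jaw":1},{"tx":0,"ty":0,"tz":0.5,"wx":0,"wy":0,"wz":0,"jaw":1},{"tx":0,"ty":0,"tz":0.5,"wx":0,"wy":0,"wz":0,"jaw":1},{"tx":0,"ty":0,"tz":0.5,"wx":0,"wy":0,"wz":0,"jaw":1}]'

```text
clock: 27.48
ee_pos: [0.6389, -0.2, 0.0345]
ee_rot: [0.0, 0.732, -0.681, -0.0]
ft_force: [-5.3, 1.2, 6.6]
width: 0.013
```

>>> jog_arm --targets '[{"tx":0,"ty":0.15,"tz":0.2,"wx":0,"wy":0,"wz":0,"jaw":1},{"tx":0,"ty":0.15,"tz":0.2,"wx":0,"wy":0,"wz":0,"jaw":1},{"tx":0,"ty":0.15,"tz":0.2,"wx":0,"wy":0,"wz":0,"jaw":1}]'

```text
clock: 27.73
ee_pos: [0.6389, -0.2, 0.0344]
ee_rot: [-0.001, 0.732, -0.681, 0.001]
ft_force: [-5.5, 2.7, 12.0]
width: 0.0129
```

>>> jog_arm --targets '[{"tx":0,"ty":0,"tz":0,"wx":0,"wy":0,"wz":0,"jaw":-0.4},{"tx":0,"ty":0,"tz":0,"wx":0,"wy":0,"wz":0,"jaw":-0.4},{"tx":0,"ty":0,"tz":0,"wx":0,"wy":0,"wz":0,"jaw":-0.4},{"tx":0,"ty":0,"tz":0,"wx":0,"wy":0,"wz":0,"jaw":-0.4},{"tx":0,"ty":0,"tz":-4,"wx":0,"wy":0,"wz":0,"jaw":-0.4},{"tx":0,"ty":0,"tz":-8,"wx":0,"wy":0,"wz":0,"jaw":-0.4},{"tx":4,"ty":0,"tz":-10.5,"wx":0,"wy":0,"wz":0,"jaw":-0.4},{"tx":8,"ty":0,"tz":-10.5,"wx":0,"wy":0,"wz":0,"jaw":-0.4},{"tx":12.5,"ty":0,"tz":-10.5,"wx":0,"wy":0,"wz":0,"jaw":-0.4},{"tx":12.5,"ty":0,"tz":-10.5,"wx":0,"wy":0,"wz":0,"jaw":-0.4},{"tx":12.5,"ty":0,"tz":-10.5,"wx":0,"wy":0,"wz":0,"jaw":-0.4}]'

```text
clock: 28.65
ee_pos: [0.646, -0.3276, 0.1358]
ee_rot: [0.0, 0.731, -0.683, 0.0]
ft_force: [0.2, 0.2, -0.6]
width: 0.0599
```

```bash
cat >> h.py <<'E'
def tilt(im,p,c):
    z=p[...,2]; q=p[...,:2]-o; X=q@ex; Y=q@ey-c/1000
    m=(X>.012)&(X<.085)&(abs(Y)<.026)&(abs(Y)>.01)&(z>.033)&(z<.046)&(im.max(-1)>90)
    A=np.c_[X[m]-.045,Y[m],np.ones(m.sum())]; w=np.linalg.lstsq(A,z[m],rcond=None)[0]
    e=(abs(Y)<.024)&(z>.036)&(z<.046)&(X>-.01)&(im.max(-1)>90); print("recv at",c,"tilt deg",np.degrees(w[:2]).round(2),"z",w[2].round(4),"front X",np.percentile(X[e],1).round(4))
E
python3 - <<'E'
from h import *
im,d,p,K,T=grab("wrist"); print(np.round(robot.state()['ee_pos'],3)); prof(im,p,-90); tilt(im,p,-90); tilt(im,p,0); plates(im,p)
go(.385,-.36,.1,np.radians(-13))
E
```

```text
[ 0.646 -0.325  0.136]
base z 0.0109
16 [36.5, 36.8, 36.9, 24.1, 36.5]
24 [37.1, 37.3, 37.1, 37.3, 37.4]
48 [37.2, 37.5, 81.3, 37.7, 37.6]
60 [37.3, 37.5, 81.5, 37.6, 37.7]
72 [37.3, 37.6, None, 37.8, 38.0]
84 [37.6, 38.5, None, 38.8, 37.9]
slab X range [0.0065 0.0997] Y [-0.0277  0.0276]
rib X,Y [0.0305 0.0632] -0.001
recv at -90 tilt deg [0.18 0.45] z 0.0384 front X 0.007
recv at 0 tilt deg [0.12 0.59] z 0.0384 front X 0.0068
-> t(cm) [ 1.66 26.29  3.57] w [0.001 0.001 0.297]  rows>= 7 j6 2.44 clk 28.7
```

>>> jog_arm --targets '[{"tx":0.3,"ty":4,"tz":0,"wx":0,"wy":0,"wz":0.05,"jaw":-0.4},{"tx":0.5,"ty":8,"tz":0,"wx":0,"wy":0,"wz":0.1,"jaw":-0.4},{"tx":0.8,"ty":12,"tz":0,"wx":0,"wy":0,"wz":0.15,"jaw":-0.4},{"tx":1.1,"ty":16,"tz":0,"wx":0,"wy":0,"wz":0.2,"jaw":-0.4},{"tx":1.4,"ty":20,"tz":0,"wx":0,"wy":0,"wz":0.25,"jaw":-0.4},{"tx":1.6,"ty":24,"tz":0,"wx":0,"wy":0,"wz":0.3,"jaw":-0.4},{"tx":1.7,"ty":26.3,"tz":1,"wx":0,"wy":0,"wz":0.3,"jaw":-0.4},{"tx":1.7,"ty":26.3,"tz":1,"wx":0,"wy":0,"wz":0.3,"jaw":-0.4},{"tx":1.7,"ty":26.3,"tz":1,"wx":0,"wy":0,"wz":0.3,"jaw":-0.4}]'

```text
clock: 29.45
ee_pos: [0.3852, -0.3584, 0.1258]
ee_rot: [0.0, -0.622, 0.783, 0.001]
ft_force: [0.0, -0.4, -0.0]
width: 0.0599
```

Run:
```python
from h import *
im,d,p,K,T=grab("wrist"); plates(im,p)
go(.3845,-.3636,.009,np.radians(-13.1))
```

```text
plate px [254. 186.] rib [ 0.3831 -0.3658  0.0622] [ 383.3 -364.3] [35.1 11.6] a 76.6 | slab [ 383.5 -363.5] [84.4 55.8] a 76.4
-> t(cm) [ 0.5   0.07 11.74] w [-0.     0.001  0.001]  rows>= 3 j6 2.39 clk 29.5
```

>>> jog_arm --targets '[{"tx":0.5,"ty":0.2,"tz":4,"wx":0,"wy":0,"wz":0.01,"jaw":-0.4},{"tx":0.5,"ty":0.2,"tz":8,"wx":0,"wy":0,"wz":0.01,"jaw":-0.4},{"tx":0.5,"ty":0.2,"tz":10.5,"wx":0,"wy":0,"wz":0.01,"jaw":-0.4},{"tx":0.5,"ty":0.2,"tz":11.4,"wx":0,"wy":0,"wz":0.01,"jaw":-0.4},{"tx":0.5,"ty":0.2,"tz":11.4,"wx":0,"wy":0,"wz":0.01,"jaw":1},{"tx":0.5,"ty":0.2,"tz":11.4,"wx":0,"wy":0,"wz":0.01,"jaw":1},{"tx":0.5,"ty":0.2,"tz":11.4,"wx":0,"wy":0,"wz":0.01,"jaw":1},{"tx":0.5,"ty":0.2,"tz":11.4,"wx":0,"wy":0,"wz":0.01,"jaw":1},{"tx":0.5,"ty":0.2,"tz":11.4,"wx":0,"wy":0,"wz":0.01,"jaw":1},{"tx":0.5,"ty":0.2,"tz":11.4,"wx":0,"wy":0,"wz":0.01,"jaw":1}]'

```text
clock: 30.33
ee_pos: [0.3836, -0.3664, 0.0146]
ee_rot: [-0.0, -0.618, 0.786, -0.002]
ft_force: [0.8, 0.6, 6.2]
width: 0.0133
```

```bash
python3 -c "
from h import *
s=robot.state(); t=np.array(s['ee_pos']); print(t.round(4), round(s['width'],4), np.round(s['ft_force'],1))
d=t[:2]-np.array([.3837,-.3635]); a=np.radians(4.09)-((yawof(rot(s['ee_rot']))+np.pi/2)%np.pi-np.pi/2); print(np.degrees(a))
Rr=np.array([[np.cos(a),-np.sin(a)],[np.sin(a),np.cos(a)]]); g=o+ex*.0485+ey*.0895+ex*(ex@(Rr@d)); print(g.round(4))
go(g[0],g[1],t[2]+.105,np.radians(4.09))"
```

```text
[ 0.3836 -0.3664  0.0146] 0.0133 [0.8 0.6 6.2]
17.741786776057026
[ 0.4595 -0.2159]
-> t(cm) [-16.38  -3.85 -10.53] w [-0.003 -0.003 -0.31 ]  rows>= 5 j6 2.39 clk 30.3
```

>>> jog_arm --targets '[{"tx":0,"ty":0,"tz":-4,"wx":0,"wy":0,"wz":0,"jaw":1},{"tx":0,"ty":0,"tz":-8,"wx":0,"wy":0,"wz":-0.05,"jaw":1},{"tx":-1,"ty":-0.2,"tz":-10.5,"wx":0,"wy":0,"wz":-0.1,"jaw":1},{"tx":-4,"ty":-0.9,"tz":-10.5,"wx":0,"wy":0,"wz":-0.15,"jaw":1},{"tx":-7.5,"ty":-1.8,"tz":-10.5,"wx":0,"wy":0,"wz":-0.2,"jaw":1},{"tx":-11,"ty":-2.6,"tz":-10.5,"wx":0,"wy":0,"wz":-0.26,"jaw":1},{"tx":-14.5,"ty":-3.4,"tz":-10.5,"wx":0,"wy":0,"wz":-0.31,"jaw":1},{"tx":-16.4,"ty":-3.9,"tz":-10.5,"wx":0,"wy":0,"wz":-0.31,"jaw":1},{"tx":-16.4,"ty":-3.9,"tz":-10.5,"wx":0,"wy":0,"wz":-0.31,"jaw":1},{"tx":-16.4,"ty":-3.9,"tz":-10.5,"wx":0,"wy":0,"wz":-0.31,"jaw":1},{"tx":-16.4,"ty":-3.9,"tz":-10.5,"wx":0,"wy":0,"wz":-0.31,"jaw":1}]'

```text
clock: 31.25
ee_pos: [0.4588, -0.2151, 0.1176]
ee_rot: [0.0, 0.732, -0.681, 0.0]
ft_force: [-1.1, -0.5, -1.1]
width: 0.0127
```

Run:
```python
from h import *
held(0); go(.4595,-.2159,.05,np.radians(4.09))
```

```text
held n 4069 z 0.1211 front X 0.007 -> centre 0.049 midY 0.0902 [56.  59.2] 89.9 TCP [ 0.4588 -0.2154  0.1176] dock 0.0462 0.0902
-> t(cm) [ 0.05 -0.07  6.76] w [ 0.    -0.    -0.001]  rows>= 2 j6 2.39 clk 31.3
```

>>> jog_arm --targets '[{"tx":0,"ty":0,"tz":2.5,"wx":0,"wy":0,"wz":0,"jaw":1},{"tx":0,"ty":0,"tz":5,"wx":0,"wy":0,"wz":0,"jaw":1},{"tx":0,"ty":0,"tz":6.3,"wx":0,"wy":0,"wz":0,"jaw":1},{"tx":0,"ty":0,"tz":6.8,"wx":0,"wy":0,"wz":0,"jaw":1},{"tx":0,"ty":0,"tz":7.1,"wx":0,"wy":0,"wz":0,"jaw":1},{"tx":0,"ty":0,"tz":7.4,"wx":0,"wy":0,"wz":0,"jaw":1},{"tx":0,"ty":0,"tz":7.7,"wx":0,"wy":0,"wz":0,"jaw":1},{"tx":0,"ty":0,"tz":7.9,"wx":0,"wy":0,"wz":0,"jaw":1}]'

```text
clock: 31.97
ee_pos: [0.46, -0.2168, 0.0404]
ee_rot: [0.0, 0.732, -0.682, 0.002]
ft_force: [-0.9, -0.9, 1.3]
width: 0.0131
```

>>> jog_arm --targets '[{"tx":0,"ty":0,"tz":0.2,"wx":0,"wy":0,"wz":0,"jaw":1},{"tx":0,"ty":0,"tz":0.5,"wx":0,"wy":0,"wz":0,"jaw":1},{"tx":0,"ty":0,"tz":0.6,"wx":0,"wy":0,"wz":0,"jaw":1},{"tx":0,"ty":0,"tz":0.6,"wx":0,"wy":0,"wz":0,"jaw":1}]'

```text
clock: 32.3
ee_pos: [0.4594, -0.2154, 0.0343]
ee_rot: [0.0, 0.732, -0.681, 0.0]
ft_force: [-4.8, 2.1, 13.3]
width: 0.0134
```

>>> jog_arm --targets '[{"tx":0,"ty":0.1,"tz":0,"wx":0,"wy":0,"wz":0,"jaw":1},{"tx":0,"ty":0.1,"tz":0,"wx":0,"wy":0,"wz":0,"jaw":-0.4},{"tx":0,"ty":0.1,"tz":0,"wx":0,"wy":0,"wz":0,"jaw":-0.4},{"tx":0,"ty":0.1,"tz":0,"wx":0,"wy":0,"wz":0,"jaw":-0.4},{"tx":0,"ty":0.1,"tz":0,"wx":0,"wy":0,"wz":0,"jaw":-0.4},{"tx":0,"ty":0,"tz":-4,"wx":0,"wy":0,"wz":0,"jaw":-0.4},{"tx":0,"ty":0,"tz":-8,"wx":0,"wy":0,"wz":0,"jaw":-0.4},{"tx":4,"ty":0,"tz":-10.5,"wx":0,"wy":0,"wz":0,"jaw":-0.4},{"tx":8,"ty":0,"tz":-10.5,"wx":0,"wy":0,"wz":0,"jaw":-0.4},{"tx":12.5,"ty":0,"tz":-10.5,"wx":0,"wy":0,"wz":0,"jaw":-0.4},{"tx":12.5,"ty":0,"tz":-10.5,"wx":0,"wy":0,"wz":0,"jaw":-0.4},{"tx":12.5,"ty":0,"tz":-10.5,"wx":0,"wy":0,"wz":0,"jaw":-0.4}]'

```text
clock: 33.3
ee_pos: [0.4677, -0.3416, 0.1372]
ee_rot: [0.0, 0.731, -0.683, 0.0]
ft_force: [0.3, 0.5, -0.6]
width: 0.0598
```

Run:
```python
from h import *
im,d,p,K,T=grab("wrist"); print(np.round(robot.state()['ee_pos'],3)); prof(im,p,90); tilt(im,p,90); tilt(im,p,0); save(im,"w7.png")
im,d,p,K,T=grab("top"); bars(im,p)
```

```text
[ 0.468 -0.339  0.137]
base z 0.0109
16 [36.8, 36.7, 36.9, 37.0, 36.6]
24 [37.0, 37.3, 37.3, 37.4, 37.2]
48 [37.4, 37.6, 81.4, 37.6, 37.5]
60 [37.5, 37.5, 81.6, 37.6, 37.6]
72 [37.3, 37.6, None, 37.5, 37.3]
84 [38.0, 38.3, None, 38.8, 38.1]
slab X range [0.0065 0.0996] Y [-0.0276  0.0276]
rib X,Y [0.0307 0.0634] -0.0006
recv at 90 tilt deg [0.15 0.05] z 0.0384 front X 0.0068
recv at 0 tilt deg [ 0.55 -0.03] z 0.0384 front X 0.0064
bar [125. 144.] 142 [ 0.6325 -0.1213  0.15  ] z5/95 [0.1463 0.1527]
```

All three plates sit level at the same height (slab top 38 mm after bias correction). Now I'll close the straps, pushing each bar forward from behind with shut fingers.

```bash
cat >> h.py <<'E'
def dk(X,Y): return o+ex*X+ey*Y
E
python3 - <<'E'
from h import *
for Y in(.0896,0,-.0896): print("behind",dk(.152,Y).round(4),"pushed",dk(.066,Y).round(4),"bar",dk(-.001,Y).round(4))
go(*dk(.152,.0896),.18,np.radians(4.09))
E
```

```text
behind [ 0.4518 -0.1099] pushed [ 0.4579 -0.1957] bar [ 0.4627 -0.2625]
behind [ 0.5412 -0.1035] pushed [ 0.5473 -0.1893] bar [ 0.5521 -0.2561]
behind [ 0.6305 -0.0971] pushed [ 0.6367 -0.1829] bar [ 0.6414 -0.2497]
-> t(cm) [-22.9   -0.04  -4.29] w [ 0.001  0.002 -0.   ]  rows>= 6 j6 2.23 clk 33.4
```

>>> jog_arm --targets '[{"tx":0,"ty":0,"tz":-4,"wx":0,"wy":0,"wz":0,"jaw":1},{"tx":-3,"ty":0,"tz":-4.3,"wx":0,"wy":0,"wz":0,"jaw":1},{"tx":-7,"ty":0,"tz":-4.3,"wx":0,"wy":0,"wz":0,"jaw":1},{"tx":-11,"ty":0,"tz":-4.3,"wx":0,"wy":0,"wz":0,"jaw":1},{"tx":-15,"ty":0,"tz":-4.3,"wx":0,"wy":0,"wz":0,"jaw":1},{"tx":-19,"ty":0,"tz":-4.3,"wx":0,"wy":0,"wz":0,"jaw":1},{"tx":-23,"ty":0,"tz":-4.3,"wx":0,"wy":0,"wz":0,"jaw":1},{"tx":-23,"ty":0,"tz":-3,"wx":0,"wy":0,"wz":0,"jaw":1},{"tx":-23,"ty":0,"tz":0,"wx":0,"wy":0,"wz":0,"jaw":1},{"tx":-23,"ty":0,"tz":1.8,"wx":0,"wy":0,"wz":0,"jaw":1},{"tx":-23,"ty":0,"tz":1.8,"wx":0,"wy":0,"wz":0,"jaw":1}]'

```text
clock: 34.32
ee_pos: [0.4477, -0.1061, 0.115]
ee_rot: [0.001, 0.733, -0.68, -0.004]
ft_force: [-0.4, 0.1, 0.1]
width: 0.0001
```

>>> jog_arm --targets '[{"tx":1.5,"ty":0,"tz":0,"wx":0,"wy":0,"wz":0,"jaw":1},{"tx":3,"ty":0,"tz":0,"wx":0,"wy":0,"wz":0,"jaw":1},{"tx":4.5,"ty":0,"tz":0,"wx":0,"wy":0,"wz":0,"jaw":1},{"tx":6,"ty":0,"tz":0,"wx":0,"wy":0,"wz":0,"jaw":1},{"tx":7.5,"ty":0,"tz":0,"wx":0,"wy":0,"wz":0,"jaw":1},{"tx":8.6,"ty":0,"tz":0,"wx":0,"wy":0,"wz":0,"jaw":1},{"tx":8.6,"ty":0,"tz":0,"wx":0,"wy":0,"wz":0,"jaw":1},{"tx":8.6,"ty":0,"tz":0,"wx":0,"wy":0,"wz":0,"jaw":1}]'

```text
clock: 34.98
ee_pos: [0.4578, -0.1957, 0.1197]
ee_rot: [-0.0, 0.732, -0.682, -0.0]
ft_force: [-0.6, -0.4, 0.0]
width: 0.0001
```

Run:
```python
from h import *
for n in("scene","top"):
    im,d,p,K,T=grab(n); print(n); bars(im,p)
    if n=="scene": save(cv2.resize(im[90:280,150:330],(720,600)),"s3.png")
print(np.round(robot.state()['ft_force'],1))
go(*dk(-.001,.0896),.058,np.radians(4.09))
```

```text
scene
bar [251. 122.] 38 [ 0.6354 -0.1281  0.1425] z5/95 [0.1392 0.146 ]
bar [218. 129.] 53 [ 0.544  -0.1344  0.1432] z5/95 [0.1386 0.1489]
bar [201. 153.] 108 [ 0.4613 -0.2233  0.1299] z5/95 [0.1245 0.1353]
top
bar [125. 142.] 120 [ 0.6365 -0.1213  0.1497] z5/95 [0.1458 0.1528]
bar [184. 226.] 150 [ 0.4588 -0.2233  0.133 ] z5/95 [0.1294 0.1359]
[ 0.4 -0.   0.3]
-> t(cm) [ 6.78 -0.02  6.14] w [0.    0.001 0.001]  rows>= 3 j6 2.42 clk 35.1
```

>>> jog_arm --targets '[{"tx":0,"ty":0,"tz":0,"wx":0,"wy":0,"wz":0,"jaw":1},{"tx":0,"ty":0,"tz":0,"wx":0,"wy":0,"wz":0,"jaw":1},{"tx":0,"ty":0,"tz":0,"wx":0,"wy":0,"wz":0,"jaw":1},{"tx":0,"ty":0,"tz":0,"wx":0,"wy":0,"wz":0,"jaw":1}]'

```text
clock: 35.42
ee_pos: [0.4577, -0.1953, 0.1195]
ee_rot: [-0.0, 0.732, -0.681, -0.0]
ft_force: [-0.8, -0.2, -0.4]
width: 0.0002
```

Run:
```python
from h import *
im,d,p,K,T=grab("top"); bars(im,p)
```

```text
bar [125. 142.] 117 [ 0.6365 -0.1213  0.1496] z5/95 [0.146  0.1525]
bar [202. 226.] 130 [ 0.4613 -0.2534  0.0978] z5/95 [0.0941 0.1003]
```

>>> jog_arm --targets '[{"tx":2,"ty":0,"tz":0,"wx":0,"wy":0,"wz":0,"jaw":1},{"tx":4,"ty":0,"tz":0,"wx":0,"wy":0,"wz":0,"jaw":1},{"tx":6,"ty":0,"tz":0,"wx":0,"wy":0,"wz":0,"jaw":1},{"tx":6.8,"ty":0,"tz":1,"wx":0,"wy":0,"wz":0,"jaw":1},{"tx":6.8,"ty":0,"tz":3,"wx":0,"wy":0,"wz":0,"jaw":1},{"tx":6.8,"ty":0,"tz":5,"wx":0,"wy":0,"wz":0,"jaw":1},{"tx":6.8,"ty":0,"tz":6.1,"wx":0,"wy":0,"wz":0,"jaw":1},{"tx":6.8,"ty":0,"tz":6.1,"wx":0,"wy":0,"wz":0,"jaw":1},{"tx":6.8,"ty":0,"tz":6.1,"wx":0,"wy":0,"wz":0,"jaw":1}]'

```text
clock: 36.22
ee_pos: [0.4622, -0.2627, 0.0578]
ee_rot: [-0.0, 0.732, -0.681, -0.001]
ft_force: [0.5, -0.8, -0.5]
width: 0.0001
```

>>> jog_arm --targets '[{"tx":0,"ty":0,"tz":0.3,"wx":0,"wy":0,"wz":0,"jaw":1},{"tx":0,"ty":0,"tz":0.6,"wx":0,"wy":0,"wz":0,"jaw":1},{"tx":0,"ty":0,"tz":0.8,"wx":0,"wy":0,"wz":0,"jaw":1},{"tx":0,"ty":0,"tz":1,"wx":0,"wy":0,"wz":0,"jaw":1},{"tx":0,"ty":0,"tz":1.2,"wx":0,"wy":0,"wz":0,"jaw":1}]'

```text
clock: 36.63
ee_pos: [0.4635, -0.2647, 0.0485]
ee_rot: [0.0, 0.732, -0.681, 0.001]
ft_force: [-3.4, -0.5, 9.0]
width: -0.0
```

>>> jog_arm --targets '[{"tx":0,"ty":0,"tz":0.2,"wx":0,"wy":0,"wz":0,"jaw":1},{"tx":0,"ty":0,"tz":0.4,"wx":0,"wy":0,"wz":0,"jaw":1},{"tx":0,"ty":0,"tz":0.6,"wx":0,"wy":0,"wz":0,"jaw":1},{"tx":0,"ty":0,"tz":0.6,"wx":0,"wy":0,"wz":0,"jaw":1}]'

```text
clock: 36.97
ee_pos: [0.4627, -0.2635, 0.0405]
ee_rot: [-0.0, 0.732, -0.681, 0.0]
ft_force: [-0.1, 0.3, 0.7]
width: 0.0001
```

>>> jog_arm --targets '[{"tx":0,"ty":0,"tz":0.2,"wx":0,"wy":0,"wz":0,"jaw":1},{"tx":0,"ty":0,"tz":0.3,"wx":0,"wy":0,"wz":0,"jaw":1},{"tx":0,"ty":0,"tz":0.3,"wx":0,"wy":0,"wz":0,"jaw":1}]'

```text
clock: 37.22
ee_pos: [0.4628, -0.2635, 0.0386]
ee_rot: [-0.0, 0.732, -0.681, -0.0]
ft_force: [-3.2, 1.9, 10.6]
width: -0.0001
```

Run:
```python
from h import *
im,d,p,K,T=grab("scene"); bars(im,p); print(robot.state()['ee_pos'])
```

```text
bar [251. 122.] 39 [ 0.6346 -0.1287  0.1426] z5/95 [0.1386 0.1456]
bar [214. 194.] 111 [ 0.4623 -0.27    0.0535] z5/95 [0.0471 0.0591]
[ 0.46284068 -0.26344652  0.03858383]
```

>>> jog_arm --targets '[{"tx":0,"ty":0,"tz":-4,"wx":0,"wy":0,"wz":0,"jaw":1},{"tx":0,"ty":0,"tz":-8,"wx":0,"wy":0,"wz":0,"jaw":1},{"tx":0,"ty":0,"tz":-12,"wx":0,"wy":0,"wz":0,"jaw":1},{"tx":0,"ty":0,"tz":-14.7,"wx":0,"wy":0,"wz":0,"jaw":1},{"tx":-3,"ty":-1.8,"tz":-14.7,"wx":0,"wy":0,"wz":0,"jaw":1},{"tx":-6.3,"ty":-3.6,"tz":-14.7,"wx":0,"wy":0,"wz":0,"jaw":1},{"tx":-9.5,"ty":-5.4,"tz":-14.7,"wx":0,"wy":0,"wz":0,"jaw":1},{"tx":-12.7,"ty":-7.2,"tz":-14.7,"wx":0,"wy":0,"wz":0,"jaw":1},{"tx":-15.6,"ty":-9,"tz":-14.7,"wx":0,"wy":0,"wz":0,"jaw":1},{"tx":-15.6,"ty":-9,"tz":-14,"wx":0,"wy":0,"wz":0,"jaw":1},{"tx":-15.6,"ty":-9,"tz":-11,"wx":0,"wy":0,"wz":0,"jaw":1},{"tx":-15.6,"ty":-9,"tz":-8.3,"wx":0,"wy":0,"wz":0,"jaw":1}]'

```text
clock: 38.27
ee_pos: [0.5421, -0.101, 0.1203]
ee_rot: [-0.0, 0.733, -0.681, 0.001]
ft_force: [-0.1, -0.7, -0.2]
width: -0.0002
```

>>> jog_arm --targets '[{"tx":0,"ty":0,"tz":0,"wx":0,"wy":0,"wz":0,"jaw":1},{"tx":1.5,"ty":0,"tz":0,"wx":0,"wy":0,"wz":0,"jaw":1},{"tx":3,"ty":0,"tz":0,"wx":0,"wy":0,"wz":0,"jaw":1},{"tx":4.5,"ty":0,"tz":0,"wx":0,"wy":0,"wz":0,"jaw":1},{"tx":6,"ty":0,"tz":0,"wx":0,"wy":0,"wz":0,"jaw":1},{"tx":7.5,"ty":0,"tz":0,"wx":0,"wy":0,"wz":0,"jaw":1},{"tx":8.8,"ty":0,"tz":0,"wx":0,"wy":0,"wz":0,"jaw":1},{"tx":8.8,"ty":0,"tz":0,"wx":0,"wy":0,"wz":0,"jaw":1},{"tx":8.8,"ty":0,"tz":0,"wx":0,"wy":0,"wz":0,"jaw":1},{"tx":8.8,"ty":0,"tz":0,"wx":0,"wy":0,"wz":0,"jaw":1},{"tx":8.8,"ty":0,"tz":0,"wx":0,"wy":0,"wz":0,"jaw":1},{"tx":8.8,"ty":0,"tz":0,"wx":0,"wy":0,"wz":0,"jaw":1}]'

```text
clock: 39.27
ee_pos: [0.5475, -0.1884, 0.1204]
ee_rot: [-0.0, 0.732, -0.681, -0.0]
ft_force: [0.9, 0.2, 0.4]
width: 0.0001
```

Run:
```python
from h import *
im,d,p,K,T=grab("top"); bars(im,p)
im,d,p,K,T=grab("scene"); bars(im,p)
go(*dk(-.001,0),.058,np.radians(4.09))
```

```text
bar [186. 182.] 133 [ 0.5498 -0.2306  0.1205] z5/95 [0.1164 0.1233]
bar [210. 228.] 120 [ 0.4619 -0.2649  0.0593] z5/95 [0.0561 0.062 ]
bar [252. 122.] 39 [ 0.6357 -0.1282  0.1427] z5/95 [0.1394 0.1465]
bar [243. 156.] 81 [ 0.5496 -0.2395  0.1106] z5/95 [0.1056 0.1161]
bar [214. 194.] 132 [ 0.4628 -0.269   0.0544] z5/95 [0.0476 0.0594]
-> t(cm) [6.76 0.03 6.25] w [0.    0.    0.001]  rows>= 3 j6 2.53 clk 39.4
```

Strap 2 is falling and strap 3 stays snapped. Next: move over bar 2 and press it.

>>> jog_arm --targets '[{"tx":2,"ty":0,"tz":0,"wx":0,"wy":0,"wz":0,"jaw":1},{"tx":4,"ty":0,"tz":0,"wx":0,"wy":0,"wz":0,"jaw":1},{"tx":6,"ty":0,"tz":0,"wx":0,"wy":0,"wz":0,"jaw":1},{"tx":6.8,"ty":0,"tz":0,"wx":0,"wy":0,"wz":0,"jaw":1},{"tx":6.8,"ty":0,"tz":0,"wx":0,"wy":0,"wz":0,"jaw":1},{"tx":6.8,"ty":0,"tz":1,"wx":0,"wy":0,"wz":0,"jaw":1},{"tx":6.8,"ty":0,"tz":3,"wx":0,"wy":0,"wz":0,"jaw":1},{"tx":6.8,"ty":0,"tz":5,"wx":0,"wy":0,"wz":0,"jaw":1},{"tx":6.8,"ty":0,"tz":6.2,"wx":0,"wy":0,"wz":0,"jaw":1},{"tx":6.8,"ty":0,"tz":6.2,"wx":0,"wy":0,"wz":0,"jaw":1},{"tx":6.8,"ty":0,"tz":6.2,"wx":0,"wy":0,"wz":0,"jaw":1}]'

```text
clock: 40.28
ee_pos: [0.5518, -0.2558, 0.0576]
ee_rot: [0.0, 0.732, -0.681, -0.001]
ft_force: [-0.9, -0.6, 0.6]
width: -0.0001
```

>>> jog_arm --targets '[{"tx":0,"ty":0,"tz":0.4,"wx":0,"wy":0,"wz":0,"jaw":1},{"tx":0,"ty":0,"tz":0.7,"wx":0,"wy":0,"wz":0,"jaw":1},{"tx":0,"ty":0,"tz":0.9,"wx":0,"wy":0,"wz":0,"jaw":1},{"tx":0,"ty":0,"tz":1.1,"wx":0,"wy":0,"wz":0,"jaw":1},{"tx":0,"ty":0,"tz":1.3,"wx":0,"wy":0,"wz":0,"jaw":1},{"tx":0,"ty":0,"tz":1.5,"wx":0,"wy":0,"wz":0,"jaw":1},{"tx":0,"ty":0,"tz":1.7,"wx":0,"wy":0,"wz":0,"jaw":1},{"tx":0,"ty":0,"tz":1.9,"wx":0,"wy":0,"wz":0,"jaw":1},{"tx":0,"ty":0,"tz":2.1,"wx":0,"wy":0,"wz":0,"jaw":1},{"tx":0,"ty":0,"tz":2.1,"wx":0,"wy":0,"wz":0,"jaw":1}]'

```text
clock: 41.12
ee_pos: [0.553, -0.2576, 0.0387]
ee_rot: [-0.0, 0.732, -0.681, 0.001]
ft_force: [-1.5, -1.0, 7.3]
width: -0.0
```

>>> jog_arm --targets '[{"tx":0,"ty":0,"tz":-4,"wx":0,"wy":0,"wz":0,"jaw":1},{"tx":0,"ty":0,"tz":-8,"wx":0,"wy":0,"wz":0,"jaw":1},{"tx":0,"ty":0,"tz":-12,"wx":0,"wy":0,"wz":0,"jaw":1},{"tx":0,"ty":0,"tz":-14.7,"wx":0,"wy":0,"wz":0,"jaw":1},{"tx":-3,"ty":-1.8,"tz":-14.7,"wx":0,"wy":0,"wz":0,"jaw":1},{"tx":-6.3,"ty":-3.6,"tz":-14.7,"wx":0,"wy":0,"wz":0,"jaw":1},{"tx":-9.5,"ty":-5.4,"tz":-14.7,"wx":0,"wy":0,"wz":0,"jaw":1},{"tx":-12.7,"ty":-7.2,"tz":-14.7,"wx":0,"wy":0,"wz":0,"jaw":1},{"tx":-15.6,"ty":-9,"tz":-14.7,"wx":0,"wy":0,"wz":0,"jaw":1},{"tx":-15.6,"ty":-9,"tz":-14,"wx":0,"wy":0,"wz":0,"jaw":1},{"tx":-15.6,"ty":-9,"tz":-11,"wx":0,"wy":0,"wz":0,"jaw":1},{"tx":-15.6,"ty":-9,"tz":-8.3,"wx":0,"wy":0,"wz":0,"jaw":1}]'

```text
clock: 42.12
ee_pos: [0.6319, -0.0944, 0.1204]
ee_rot: [-0.001, 0.733, -0.681, 0.001]
ft_force: [-1.3, -0.3, -0.5]
width: 0.0003
```

Run:
```python
from h import *
im,d,p,K,T=grab("scene"); bars(im,p)
go(*dk(.066,-.0896),.118,np.radians(4.09))
```

```text
bar [252. 122.] 41 [ 0.6355 -0.1283  0.1427] z5/95 [0.1385 0.1462]
bar [250. 183.] 102 [ 0.553  -0.2619  0.0537] z5/95 [0.0474 0.0595]
bar [213. 194.] 131 [ 0.4627 -0.2688  0.0542] z5/95 [0.0479 0.0592]
-> t(cm) [ 9.   -0.31 -0.6 ] w [0.01  0.004 0.001]  rows>= 3 j6 2.73 clk 42.2
```

>>> jog_arm --targets '[{"tx":0,"ty":0,"tz":0,"wx":0,"wy":0,"wz":0,"jaw":1},{"tx":1.5,"ty":0,"tz":0,"wx":0,"wy":0,"wz":0,"jaw":1},{"tx":3,"ty":0,"tz":0,"wx":0,"wy":0,"wz":0,"jaw":1},{"tx":4.5,"ty":0,"tz":0,"wx":0,"wy":0,"wz":0,"jaw":1},{"tx":6,"ty":0,"tz":0,"wx":0,"wy":0,"wz":0,"jaw":1},{"tx":7.5,"ty":0,"tz":0,"wx":0,"wy":0,"wz":0,"jaw":1},{"tx":8.8,"ty":0,"tz":0,"wx":0,"wy":0,"wz":0,"jaw":1},{"tx":8.8,"ty":0,"tz":0,"wx":0,"wy":0,"wz":0,"jaw":1},{"tx":8.8,"ty":0,"tz":0,"wx":0,"wy":0,"wz":0,"jaw":1},{"tx":8.8,"ty":0,"tz":0,"wx":0,"wy":0,"wz":0,"jaw":1},{"tx":8.8,"ty":0,"tz":0,"wx":0,"wy":0,"wz":0,"jaw":1},{"tx":8.8,"ty":0,"tz":0,"wx":0,"wy":0,"wz":0,"jaw":1}]'

```text
clock: 43.17
ee_pos: [0.6373, -0.1819, 0.1204]
ee_rot: [0.0, 0.732, -0.681, -0.0]
ft_force: [-0.6, 0.4, -0.3]
width: 0.0001
```

Run:
```python
from h import *
im,d,p,K,T=grab("scene"); bars(im,p)
go(*dk(-.001,-.0896),.058,np.radians(4.09))
```

```text
bar [276. 145.] 58 [ 0.638  -0.231   0.1143] z5/95 [0.1097 0.1196]
bar [250. 183.] 93 [ 0.5524 -0.2626  0.0538] z5/95 [0.0477 0.0592]
bar [213. 194.] 130 [ 0.4627 -0.2689  0.0543] z5/95 [0.0476 0.0593]
-> t(cm) [6.79 0.08 6.24] w [0.    0.    0.001]  rows>= 3 j6 2.61 clk 43.2
```

>>> jog_arm --targets '[{"tx":2,"ty":0,"tz":0,"wx":0,"wy":0,"wz":0,"jaw":1},{"tx":4,"ty":0,"tz":0,"wx":0,"wy":0,"wz":0,"jaw":1},{"tx":6,"ty":0,"tz":0,"wx":0,"wy":0,"wz":0,"jaw":1},{"tx":6.8,"ty":0,"tz":0,"wx":0,"wy":0,"wz":0,"jaw":1},{"tx":6.8,"ty":0,"tz":0,"wx":0,"wy":0,"wz":0,"jaw":1},{"tx":6.8,"ty":0,"tz":1,"wx":0,"wy":0,"wz":0,"jaw":1},{"tx":6.8,"ty":0,"tz":3,"wx":0,"wy":0,"wz":0,"jaw":1},{"tx":6.8,"ty":0,"tz":5,"wx":0,"wy":0,"wz":0,"jaw":1},{"tx":6.8,"ty":0,"tz":6.2,"wx":0,"wy":0,"wz":0,"jaw":1},{"tx":6.8,"ty":0,"tz":6.2,"wx":0,"wy":0,"wz":0,"jaw":1},{"tx":6.8,"ty":0,"tz":6.2,"wx":0,"wy":0,"wz":0,"jaw":1}]'

```text
clock: 44.13
ee_pos: [0.6416, -0.2493, 0.0575]
ee_rot: [0.0, 0.732, -0.681, -0.001]
ft_force: [-0.3, -0.1, 0.1]
width: -0.0
```

>>> jog_arm --targets '[{"tx":0,"ty":0,"tz":0.4,"wx":0,"wy":0,"wz":0,"jaw":1},{"tx":0,"ty":0,"tz":0.7,"wx":0,"wy":0,"wz":0,"jaw":1},{"tx":0,"ty":0,"tz":0.9,"wx":0,"wy":0,"wz":0,"jaw":1},{"tx":0,"ty":0,"tz":1.1,"wx":0,"wy":0,"wz":0,"jaw":1},{"tx":0,"ty":0,"tz":1.3,"wx":0,"wy":0,"wz":0,"jaw":1},{"tx":0,"ty":0,"tz":1.5,"wx":0,"wy":0,"wz":0,"jaw":1},{"tx":0,"ty":0,"tz":1.7,"wx":0,"wy":0,"wz":0,"jaw":1},{"tx":0,"ty":0,"tz":1.9,"wx":0,"wy":0,"wz":0,"jaw":1},{"tx":0,"ty":0,"tz":2.1,"wx":0,"wy":0,"wz":0,"jaw":1},{"tx":0,"ty":0,"tz":2.1,"wx":0,"wy":0,"wz":0,"jaw":1}]'

```text
clock: 44.97
ee_pos: [0.6429, -0.2513, 0.0388]
ee_rot: [-0.0, 0.732, -0.681, 0.001]
ft_force: [-0.8, -1.1, 5.5]
width: -0.0003
```

>>> jog_arm --targets '[{"tx":0,"ty":0,"tz":-4,"wx":0,"wy":0,"wz":0,"jaw":1},{"tx":0,"ty":0,"tz":-8,"wx":0,"wy":0,"wz":0,"jaw":-0.4},{"tx":1,"ty":2,"tz":-11,"wx":0,"wy":0,"wz":0,"jaw":-0.4},{"tx":3,"ty":5.5,"tz":-12,"wx":0,"wy":0,"wz":0,"jaw":-0.4},{"tx":6,"ty":9,"tz":-12,"wx":0,"wy":0,"wz":0,"jaw":-0.4},{"tx":6,"ty":9,"tz":-12,"wx":0,"wy":0,"wz":0,"jaw":-0.4},{"tx":6,"ty":9,"tz":-12,"wx":0,"wy":0,"wz":0,"jaw":-0.4}]'

```text
clock: 45.55
ee_pos: [0.5551, -0.3182, 0.1573]
ee_rot: [-0.0, 0.731, -0.683, -0.0]
ft_force: [-0.0, 1.1, 0.2]
width: 0.0598
```

Run:
```python
from h import *
im,d,p,K,T=grab("scene"); bars(im,p); a=cv2.resize(im[120:280,150:370],(700,509),interpolation=cv2.INTER_CUBIC); save(a,"end.png")
im,d,p,K,T=grab("wrist"); s=robot.state(); print(np.round(s['ee_pos'],3),s['clock']); bars(im,p)
for c in(-90,0,90): tilt(im,p,c)
print("tape",[ (round(x["confidence"],2),np.round(np.nanmedian(np.load("scene.npz")["p"][x["mask"]],0),3)) for x in imaging.silhouettes("scene","tape_measure")][:1])
save(im,"w8.png")
```

```text
bar [284. 173.] 70 [ 0.6438 -0.2577  0.0536] z5/95 [0.0483 0.0592]
bar [251. 183.] 80 [ 0.5535 -0.2634  0.0534] z5/95 [0.0484 0.0592]
bar [214. 194.] 127 [ 0.4632 -0.2686  0.0542] z5/95 [0.0475 0.0592]
[ 0.557 -0.316  0.157] 45.65
bar [168. 233.] 508 [ 0.6439 -0.2548  0.0583] z5/95 [0.0532 0.0612]
bar [253. 233.] 515 [ 0.5531 -0.2612  0.0583] z5/95 [0.0534 0.061 ]
bar [338. 233.] 517 [ 0.4621 -0.2673  0.0584] z5/95 [0.0536 0.0611]
recv at -90 tilt deg [ 6.13 -8.08] z 0.0398 front X 0.013
recv at 0 tilt deg [-0.66 -0.54] z 0.04 front X 0.0141
recv at 90 tilt deg [6.37 2.98] z 0.0402 front X 0.0145
tape [(0.67, array([ 0.592, -0.527,  0.041]))]
```

View pics/end.png

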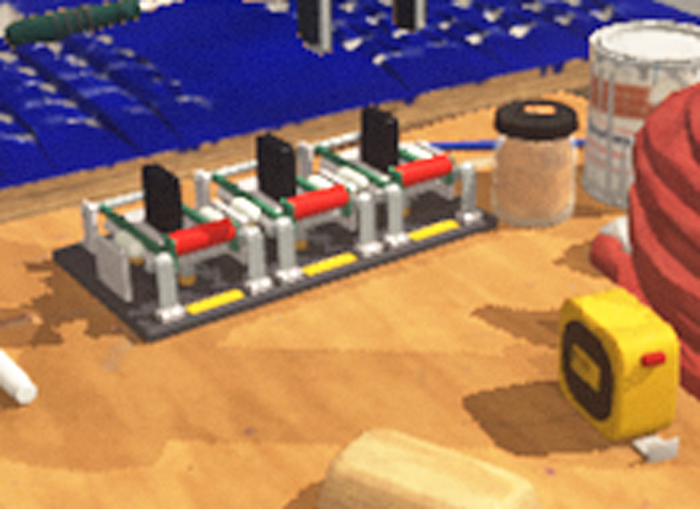

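View pics/w8.png

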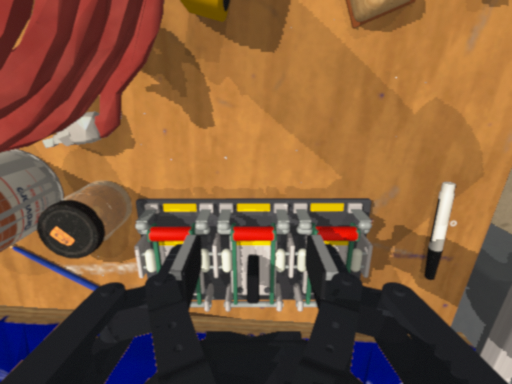

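The end views show all three red bars down at the same level, the ribs upright between the strap arms, and the tape untouched. I'll check the rib heights once more, then hand in.

Run:
```python
from h import *
for n in("top","scene","wrist"):
    im,d,p,K,T=grab(n); z=p[...,2]; q=p[...,:2]-o; X=q@ex; Y=q@ey
    for c in(-.09,0,.09):
        m=(abs(Y-c)<.014)&(X>.02)&(X<.075)&(z>.07)&(z<.1)&(im.max(-1)<90)
        if m.sum()>8: print(n,c,m.sum(),"rib top",np.percentile(z[m],90).round(4),"X",np.mean(np.percentile(X[m],[3,97])).round(4))
print(robot.state()["clock"]); print(robot.hand_in())
```

```text
top -0.09 121 rib top 0.0836 X 0.0496
top 0.09 135 rib top 0.0835 X 0.0487
scene -0.09 71 rib top 0.0808 X 0.0443
scene 0 79 rib top 0.0812 X 0.0446
scene 0.09 85 rib top 0.0812 X 0.0438
wrist 0 401 rib top 0.0828 X 0.0466
45.85
the job is handed in; nothing more can be done
None
```

All three plates are docked, each in its own receiver with the stripe to the front, and all three straps are snapped shut. I handed the job in at about 46 s; it reported no verdict.

**How it went:**
- **Order:** I opened all three straps first, then docked the three plates, then closed the three straps. Each receiver still got its steps in the order you asked.
- **Plate 2:** The first plate, in the middle receiver, sat tilted about 2° after the first push. I re-gripped it, shifted it a few millimetres and pressed it home. The other two went in at the corrected position without trouble.
- **Knocked plate:** The near plate was knocked about 15 mm aside during the run. I measured it again before picking it up.
- **Finger length:** In the pictures the closed fingertips stood about 22 mm behind the reported TCP, not 14 mm ahead of it as the text says. I worked from the pictures.

**Last checks:**
- **Plates:** Before the straps went down, the slabs were level to about 0.6° at the same height, about 37.5 mm against 38 mm expected. After closing, the rib tops read 81 to 84 mm depending on the camera, against 82 mm expected.
- **Straps:** All three red bars ended about 12 mm lower than at the start, which matches fully shut. For strap 3 I also saw the pressing force drop as it snapped.
- **Tape measure:** It looked unmoved in the last picture. A depth check against the first picture agreed, within camera accuracy.
- **Failed check:** The slab-level check run after closing gave unusable numbers because the strap arms were in the way. I relied on the rib heights instead.

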